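Set the hold-down stop of the pasta cutter with a setting bar

ROBOT

A 7-joint arm with a two-finger parallel gripper is mounted at the origin on the work surface. World frame = base frame: x ahead of the robot, y to its left, z up, the work surface at z = 0. Lengths are in mm, angles in rad, forces in N, time in s.
With the tool pointing down it reaches from about 350 to 900 mm from the base axis. Payload 19.9 kg.
Tool frame: the origin (TCP) lies on the centre line of the jaws, within the pads' length; the fingertips stand 19 mm ahead of it and the grasp point (between the pads) is the TCP; z points along the fingers, y is the line along which they close (so a half turn about z gives the same grasp; the last joint's range is limited). The gripper opens to 85 mm and grips with 20 to 120 N. Pads are 22 mm wide; open, the fingers measure 114 mm over their backs; the gripper's body (76 mm by 85 mm) begins 54 mm behind the grasp point. The pads swing forward as they close: fully open they stand 13 mm farther back than shut.
Start: joints at [1.216, 0.417, -0.01, 1.614, 0.005, 1.111, -0.053], TCP at [192.323, -594.655, 250.26] pointing down, gripper open.
Joint ranges: [-2.81, 2.81], [-0.39, 2.02], [-1.27, 1.25], [0.06, 2.57], [-1.19, 4.33], [0.19, 2], [-2.82, 2.82]. Speed limits (rad/s): [1.89, 1.89, 2.39, 2.39, 3.01, 3.01, 3.01].

INTERFACE

Orientations are given as a unit quaternion [x, y, z, w].
In Python, from workcell import manip gives the robot as it stands. The module is installed in compiled form; this text tells all that it offers.
- The arm moves only by the tool apply_moves, never from a script. Its argument "rows" is a list of rows, each a list of 7 numbers: the shift along the tool's x, y, z in mm, then the turn, a rotation vector about the tool's x, y, z in degrees, then the opening, from -1 (shut) to 1 (fully open). A call has 1 to 8 rows; each row is the pose to reach, as a shift and turn from the pose commanded when the call began, along the tool's axes at that moment; what a row does not reach only later rows make up. A row lasts 1/8 s, in which the tool goes at most 62.5 mm and 10.7 degrees, less where a joint would pass 70% of its speed; a pose out of reach is approached as far as the arm can. A call with a gripper value outside its range is refused whole. The fingers move at their own pace and stop on an object; "squeeze" is the grip in N (left out, the last holds). Time passes only in rows, so rows that repeat a pose let the fingers close. It gives the time, the measured TCP pose, the force, the opening and the grip force at its end, in the units of the state.
- manip.sense(): the state, without advancing time (a new reading comes with each control period).
- manip.snapshot(name): name is "scene" or "top" or "wrist"; returns a dict with "pixels" (420x560x3 uint8, red, green, blue), "fx", "fy", "cx", "cy" (pixels), "position" and "rotation" of the camera in the world. Camera axes: x right, y down, z forward; pixel columns grow to the right and rows downward; lengths in mm; the calibration is good to about 2 mm. A picture is of the moment at which its call begins. There is no depth.
- manip.hand_in(): hands the job in; it is judged then, once.
The state is a dict: "time_s": time; "joint_pos": joint angles; "joint_velocities": joint speeds; "tau": joint torques, N m; "ee_pos": TCP position; "tool_rot": TCP orientation; "force": force on the tool from outside, world axes, zero at the start; "moment": the same for the moment, N m; "gripper_width": finger opening in mm; "finger_force": force on a finger pad.
Only numpy, scipy, OpenCV 4.12 (cv2) and the standard library are available. Lean on these libraries where they do the work, as an engineer would, in place of code of your own. Each camera call takes 0.05 s, during which the arm holds its last target. There are 200 camera calls.

TASK

Set the hold-down stop over the pasta cutter's feed plate: slide the red-tabbed 12 mm setting bar in from the front under the stop's foot, and turn the stop screw clockwise with the orange square-tipped driver only until the foot just nips the bar, so that it drags lightly (about 3 to 7 N of foot pressure, never as much as 20 N). Put the driver back in its hole in the wooden stand, then draw the bar out flat along the plate, towards the front, feeling that light drag, until it is clear of the foot, and leave it lying there on the plate, with everything else on the counter left alone.

Things in the scene. Friction and masses are not known exactly. Their poses are not given: they have to be found in the camera images.
- cutter: pasta cutter fixed to the counter, white cheeks 120 mm high. Origin at counter height, z up; its front (feed side) faces its own -x. Level steel feed plate, top 45 mm above the counter, from x = -170 mm (front edge) to +40 mm, 176 mm wide about y = 0; side lips 8 mm high at y = +-88 mm. Cheeks and rollers begin at x = +40 mm, crank at +y
- stop_bridge: fixed bridge over the feed plate: posts 16 mm thick at its y = +-72 mm, cross bar 24 mm wide, 84 to 104 mm above the counter. Origin at counter height on the screw's axis, axes as the cutter's. Right-hand quick thread: clockwise from above lowers the screw, 12 mm per turn (1.91 mm per rad), against 0.06 N m friction; it stays where left and needs no pressing down
- stop_screw: the stop screw: square steel head 28 x 28 x 18 mm on a 36 mm flange. Origin at the centre of the head's flat top, about 134 mm above the counter, z up. Recess in the top: 11.4 mm square, 14 mm deep, straight walls (the chamfer is only drawn), sides along its own x and y; any quarter turn fits. Below the bridge it carries the black rubber foot, 40 mm across, which turns with it
- under_stop (a point): point on the feed plate straight below the screw and foot. At the start the foot hangs 1.7 to 6 mm clear above a 12 mm bar lying here; how far it hangs below the head differs by up to 3.5 mm and is not measured: touching must be felt. Past touching the cushioned foot yields: 20 to 30 N more per rad turned; its rubbing adds 0.005 to 0.01 N m of turning torque per newton
- setting_bar: the setting bar: aluminium, 180 x 34 x 12 mm, about 0.25 kg, loose, flat on the counter at the start. Origin at the centre of its underside, z up, x along it. The bare +x end goes in under the foot. For setting, the screw axis should pass through it at x = 0 to +30 mm, y within 10 mm of 0. Drawn out, the foot must drag along it from there past x = +60 mm and off the end at +90 mm
- setting_bar_tab (a point): grip point on the bar's upright red finger tab, 34 mm above the bar's underside. Tab: 30 mm (bar's x) by 12 mm (bar's y), centred at x = -75 mm, standing from 12 to 48 mm above the underside. Pinch it across y from above
- driver: the driver, loose, 0.16 kg, standing upright in the stand at the start: origin at the tip's centre, z up along it to the handle. Square steel shank 10 x 10 mm, its last 4 mm tapering to 7 mm; collar 26 mm across from 60 to 66 mm above the tip; orange and black square handle 28 x 28 mm with sides parallel to the shank's, from 66 to 150 mm. It turns up to about 0.1 rad in the recess before it bites
- driver_grip (a point): point on the driver's axis to grip its handle, 118 mm above the tip
- stand: fixed wooden tool stand 60 (x) x 150 (y) x 66 mm tall, origin at the centre of its underside, z up. Two round holes 18.5 mm wide, 63 mm deep: the driver's at y = -45 mm, the pastry wheel's at y = +45 mm
- stand_hole (a point): mouth of the driver's hole in the stand's top, 66 mm above the counter. Put away, the driver hangs in it by its collar, tip 6 mm above the counter
- spare_bar: bystander: brass bar 180 x 34 x 18 mm with a black tab, the wrong thickness; leave it. Origin under its centre
- pastry_wheel: bystander: pastry wheel with wooden handle, 180 mm tall, in the stand's other hole. Origin at its lower tip
- flour_jar: bystander: white jar, 90 mm wide, 150 mm tall, origin under its centre
- bowl: bystander: blue bowl, 150 mm wide, 65 mm tall, origin under its centre
- mug: bystander: white mug, 80 mm wide, 95 mm tall, origin under its centre
- pepper_mill: bystander: dark wooden pepper mill, 56 mm wide, 165 mm tall, origin under its centre
- oil_bottle: bystander: green oil bottle, 60 mm wide, 210 mm tall, origin under its centre
Things that resemble listed ones, but are neither listed nor needed, are in the scene too. There is more than one size of the driver; the one meant has the size given above.

How it is judged (in metres and radians):
On the way, in this order (a step that is already met when the one before it is completed fails the run):
1. the setting bar lies flat on the feed plate with the stop's foot over its middle (z of stop_screw in the frame of setting_bar between 0.075 and 0.096 m and angle between setting_bar's own z axis and vertical below 0.05 rad and x of stop_screw in the frame of setting_bar between -0.01 and 0.04 m and y of stop_screw in the frame of setting_bar between -0.012 and 0.012 m), for 0.2 s.
2. with the driver in the recess, the screw has been turned down until the foot nips the bar with 2 to 12 N, pressing and rubbing together (z of stop_screw in the frame of setting_bar between 0.075 and 0.096 m and angle between setting_bar's own z axis and vertical below 0.05 rad and contact force between stop_screw and setting_bar between 2 and 12 N and distance between driver and stop_screw below 0.022 m), for 0.2 s.
3. the driver stands in its hole again, released, and the foot still nips the bar with 2 to 12 N, pressing and rubbing together (horizontal distance between driver and stand_hole below 0.008 m and height (world z) of driver below 0.014 m and angle between driver's own z axis and vertical below 0.1 rad and contact force between the fingers and driver below 0.2 N and contact force between stop_screw and setting_bar between 2 and 12 N and z of stop_screw in the frame of setting_bar between 0.075 and 0.096 m and angle between setting_bar's own z axis and vertical below 0.05 rad), for 0.2 s.
4. the bar is drawn at least 5 mm farther out, flat on the plate, dragging under the foot with 2 to 12 N, the driver in its stand (all of step 3 and x of stop_screw in the frame of setting_bar between 0.045 and 0.088 m and contact force between setting_bar and cutter above 3 N), for 0.1 s.
At the end, for the whole second after the job is handed in: the driver stands upright in its hole in the stand (within 8 mm, collar down to the wood), the setting bar lies flat (within 0.08 rad) and still on the feed plate in front of the foot, clear of it (its centre 108 to 160 mm from the screw axis), both released (horizontal distance between driver and stand_hole below 0.008 m and height (world z) of driver below 0.014 m and angle between driver's own z axis and vertical below 0.1 rad and contact force between the fingers and driver below 0.2 N and horizontal distance between setting_bar and stop_screw between 0.108 and 0.16 m and angle between setting_bar's own z axis and vertical below 0.08 rad and z of stop_screw in the frame of setting_bar between 0.075 and 0.096 m and contact force between stop_screw and setting_bar below 0.1 N and linear speed of each of setting_bar, driver below 0.02 m/s and contact force between the fingers and setting_bar below 0.2 N); the robot touches nothing.
It fails at once if the foot was screwed down on the bar with 20 N or more (contact force between stop_screw and setting_bar above 20 N).
It fails at once if a bystander was moved by more than 30 mm (distance of any of spare_bar, pastry_wheel, flour_jar, bowl, mug, pepper_mill, oil_bottle from where it was at the start of the episode above 0.03 m).
It also fails if it takes over 72 s, if anything falls off the work surface, if the arm or the gripper's body presses on something with over 40 N, if the wrist force passes 120 N, or if a joint passes its speed limit or range.

## Working session

There is one attempt and no reset: what is moved stays moved. The work goes in short steps, Python scripts to look and compute and a tool call to move; the robot and the scene stay as the last step left them, time stands still between calls to the robot, and variables do not carry over. Pictures are saved under pics/ and viewed, at most 10 in all, crops included, and the job is handed in when it is done.

Besides the shell and the picture viewer there is one more tool, called after ">>>" as name([rows], argument=value, ...), one row to a line, values as JSON. apply_moves: Moves the arm, as the interface text tells. Its arguments: {"type":"object","properties":{"rows":{"type":"array"},"squeeze":{"type":"number"}},"required":["rows"]}

```bash
mkdir -p pics
cat > h.py <<'E'
import numpy as np, cv2, json
from workcell import manip
from scipy.spatial.transform import Rotation as R
def rot(m):
    m=np.array(m,float); return R.from_quat(m).as_matrix() if m.size==4 else m
def snap(n,f):
    s=manip.snapshot(n); cv2.imwrite(f'pics/{f}.png',cv2.cvtColor(s['pixels'],cv2.COLOR_RGB2BGR))
    d={k:(np.array(v).tolist() if not np.isscalar(v) else v) for k,v in s.items() if k!='pixels'}
    json.dump(d,open(f'pics/{f}.json','w')); return s
def cam(f): return json.load(open(f'pics/{f}.json'))
def ray(c,u,v):
    d=rot(c['rotation'])@np.array([(u-c['cx'])/c['fx'],(v-c['cy'])/c['fy'],1]); return np.array(c['position']),d
def at(f,u,v,z):
    p,d=ray(cam(f),u,v); return p+d*(z-p[2])/d[2]
def proj(f,P):
    c=cam(f); q=rot(c['rotation']).T@(np.array(P,float)-np.array(c['position'])); return [c['fx']*q[0]/q[2]+c['cx'],c['fy']*q[1]/q[2]+c['cy']]
def crop(f,u0,v0,u1,v1,k,o):
    i=cv2.imread(f'pics/{f}.png')[v0:v1,u0:u1]; cv2.imwrite(f'pics/{o}.png',cv2.resize(i,None,fx=k,fy=k,interpolation=cv2.INTER_CUBIC))
E
python3 - <<'E'
from h import *
for n in('scene','top','wrist'): snap(n,n); c=cam(n); print(n,c['fx'],np.round(c['position'],1),np.round(rot(c['rotation']),3).tolist())
a=[cv2.imread(f'pics/{n}.png') for n in('scene','top')]
s=manip.sense(); print(s)
E
```

```text
scene 429.94767948914205 [1021.5  789.7  850.4] [[-0.838, 0.349, -0.42], [0.546, 0.521, -0.656], [-0.01, -0.779, -0.627]]
top 421.06024293565355 [ 339.3   10.  1589.4] [[-0.025, -0.991, 0.132], [-1.0, 0.023, -0.019], [0.016, -0.133, -0.991]]
wrist 360.3476764754294 [ 264.2 -571.6  373.4] [[0.308, -0.91, -0.279], [-0.951, -0.295, -0.088], [-0.002, 0.292, -0.956]]
{'time_s': 0.15, 'joint_pos': array([ 1.21650462,  0.41787796, -0.01030552,  1.61402661,  0.00468777,
        1.11067499, -0.05298019]), 'joint_velocities': array([-0.00145709, -0.00326378,  0.00141555, -0.00120298,  0.00033507,
       -0.00153215,  0.00079274]), 'tau': array([-2.53267144e-04, -8.64742470e+01,  6.78096805e-01, -4.35059845e+01,
        1.89629925e-02,  5.72156743e-03,  9.87899307e-05]), 'ee_pos': array([ 192.24800788, -594.44452317,  249.78219752]), 'tool_rot': array([ 9.87793069e-01,  1.55771055e-01, -1.07938258e-04, -4.69244294e-04]), 'force': array([-0.54402114,  0.33799471, -0.01992044]), 'moment': array([ 0.01659537, -0.01736322,  0.00182699]), 'finger_force': 0.0, 'gripper_width': 85.69561640396527}
```

View pics/top.png

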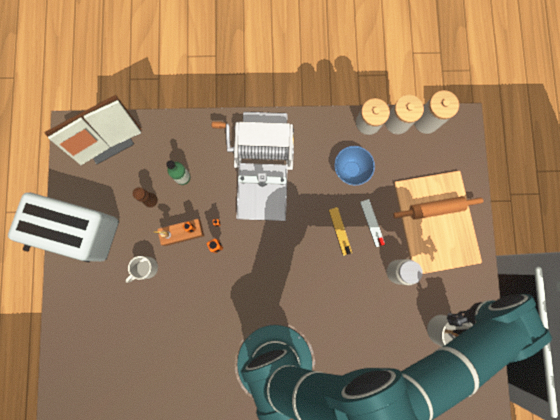

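View pics/scene.png

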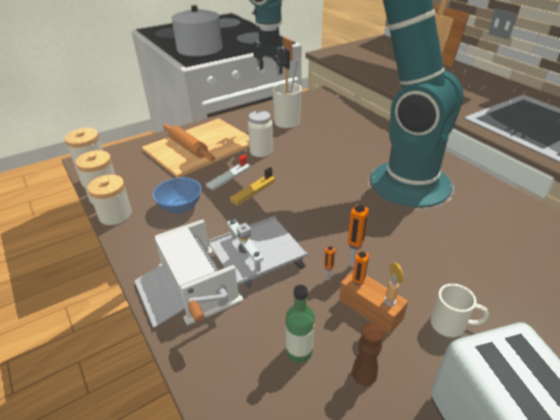

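The top view shows the cutter at (264,165) with its front towards the robot. The silver bar with the red tab is at (373,222) and the brass spare with the black tab is at (341,232). There are three orange drivers: one in the stand at (190,227), a small one at (215,222) and a large one at (213,244), both standing loose. By the description, the one in the stand is meant. I'll confirm that in an enlarged crop.

Run:
```python
from h import *
crop('top',120,180,240,270,6,'a');crop('top',225,100,305,230,1,'x')
i=cv2.imread('pics/top.png'); k=5
A=cv2.resize(i[105:225,225:305],None,fx=k,fy=k,interpolation=2); B=cv2.resize(i[190:265,325:395],None,fx=k,fy=k,interpolation=2)
o=np.zeros((600,760,3),np.uint8); o[:600,:400]=A; o[:375,405:755]=B; cv2.imwrite('pics/b.png',o)
crop('scene',300,190,420,330,4.2,'c')
a=cv2.imread('pics/a.png')[:, :]; a=cv2.resize(a,(400,300)) ;
```

```text
(no output)
```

View pics/a.png

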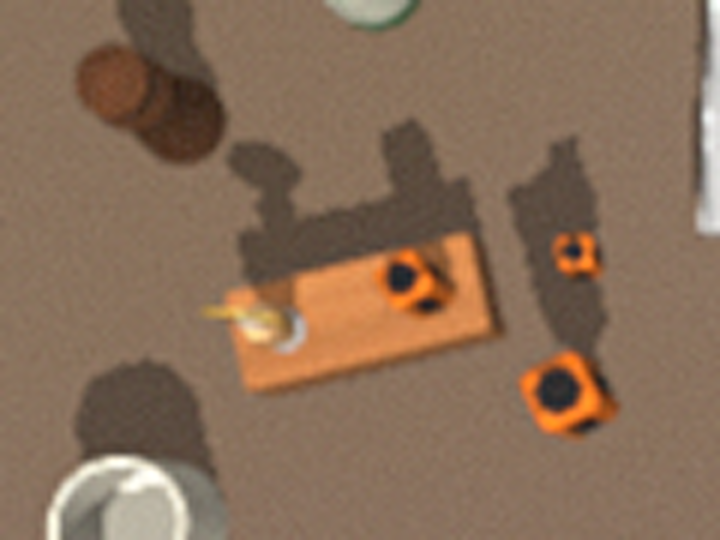

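View pics/b.png

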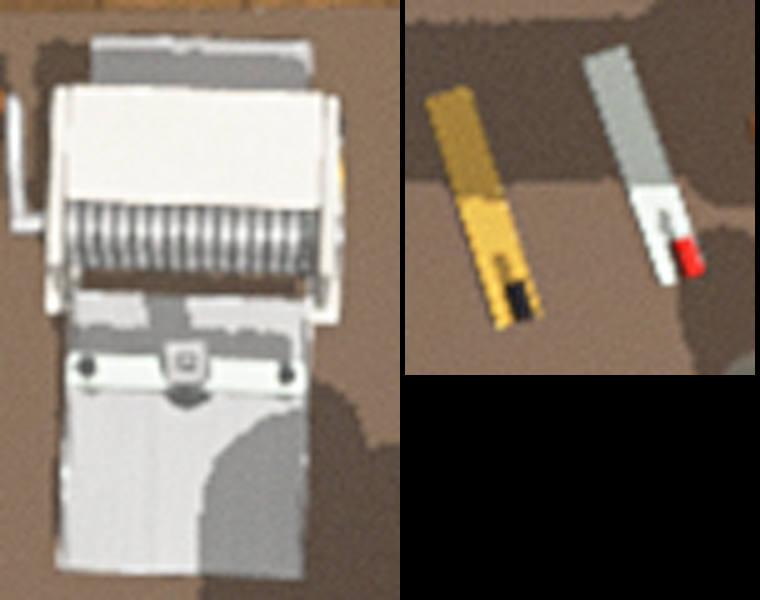

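View pics/c.png

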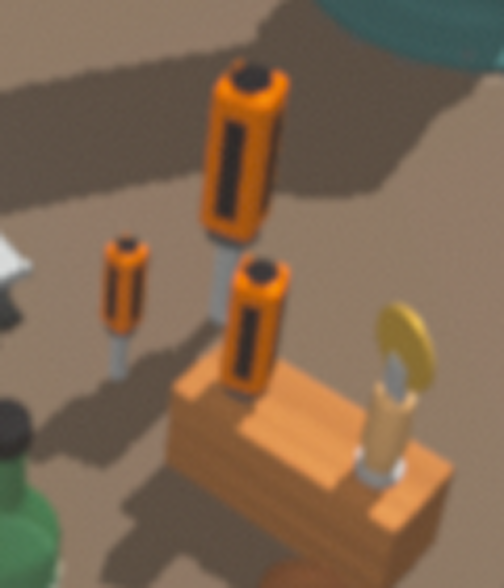

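The crops settle it. The driver in the stand is the medium one, top at crop (403,278), next to the pastry wheel. The loose ones are clearly smaller and larger. Red-tabbed bar: crop corners (582,58), (627,47), (665,286). Screw head: crop (186,361). Next I'll work out world positions.

```bash
cat > m.py <<'E'
from h import *
def A(x,y,z,f='top'): return at(f,225+(x+.5)/5-.5,105+(y+.5)/5-.5,z)
def B(x,y,z): return at('top',325+(x-405+.5)/5-.5,190+(y+.5)/5-.5,z)
def S(x,y,z): return at('top',120+(x+.5)/6-.5,180+(y+.5)/6-.5,z)
def C(x,y,z): return at('scene',300+(x+.5)/4.2-.5,190+(y+.5)/4.2-.5,z)
if __name__=='__main__':
    p=lambda n,v:print(n,np.round(v[:2],1))
    p('screw',A(186,361,134)); p('platefl',A(57,569,53)); p('platefr',A(303,577,53)); p('cheekL',A(65,88,120)),p('cheekR',A(330,95,120))
    p('brL',A(68,372,104));p('brR',A(306,377,104))
    for q in((87,367),(287,374)): p('bolt',A(*q,106))
    for q in((582,58),(627,47),(665,286)): p('bar',B(*q,12))
    p('tab',B(684,243,48)); 
    p('tabC',B(690,257,48))
    for q in((228,292),(470,234),(497,330),(255,392)): p('stand',S(*q,66))
    p('drv',S(403,278,156)); p('drv scene',C(262,270,156))
    for q in((558,388),): p('big',S(*q,200))
    p('small',S(575,250,110))
E
python3 m.py
```

```text
screw [659.9  32.7]
platefl [524.  131.6]
platefr [514.  -48.7]
cheekL [866.4 116.4]
cheekR [857.5 -75.4]
brL [660.2 118. ]
brR [652.9 -52.9]
bolt [663.2 104.2]
bolt [655.  -39.2]
bar [ 584.1 -337. ]
bar [ 591.8 -371.8]
bar [ 409.6 -390.6]
tab [ 439.2 -397.3]
tabC [ 428.8 -401.1]
stand [493.1 414.1]
stand [525.  268.7]
stand [466.4 252.5]
stand [432.5 397.2]
drv [489.7 291.4]
drv scene [488.5 285. ]
big [422.6 197.9]
small [508.7 199.7]
```

```bash
cat >> h.py <<'E'
def tgt(x,y,z,yaw):  # tool-down pose, tool x axis at yaw (rad)
    return np.array([x,y,z]), R.from_euler('z',yaw)*R.from_quat([1,0,0,0])
def plan(*poses):
    s=manip.sense(); p0=np.array(s['ee_pos']); r0=R.from_quat(s['tool_rot'])
    print('t',round(s['time_s'],2),'tcp',np.round(p0,1),'yaw',round(np.arctan2(*r0.as_matrix()[[1,0],0]),4),'j7',round(s['joint_pos'][6],3),'F',np.round(s['force'],2),'M',np.round(s['moment'],3),'w',round(s['gripper_width'],1),'ff',round(s['finger_force'],1))
    for a in poses:
        p,r=tgt(*a); print(a,'->',np.round(r0.inv().apply(p-p0),1),np.round((r0.inv()*r).as_rotvec()*57.2958,2))
E
python3 - <<'E'
from h import *
print(at('top',405,269,150),at('top',345,163,65))
plan((430,-402,250,.298),(430,-402,160,.298))
E
```

```text
[ 325.75969055 -448.33103539  150.        ] [ 720.84410394 -276.66668187   65.        ]
t 0.15 tcp [ 192.2 -594.4  249.8] yaw 0.3128 j7 -0.053 F [-0.54  0.34 -0.02] M [ 0.017 -0.017  0.002] w 85.7 ff 0.0
(430, -402, 250, 0.298) -> [ 2.854e+02 -1.099e+02 -1.000e-01] [-0.06  0.    0.85]
(430, -402, 160, 0.298) -> [ 285.4 -109.9   89.9] [-0.06  0.    0.85]
```

>>> apply_moves([
  [60, -25, 0, 0, 0, 0, 0.2],
  [120, -50, 0, 0, 0, 0, 0.2],
  [180, -75, 0, 0, 0, 0, 0.2],
  [240, -100, 0, 0, 0, 0.85, 0.2],
  [285, -110, 40, 0, 0, 0.85, 0.2],
  [285, -110, 90, 0, 0, 0.85, 0.2],
  [285, -110, 90, 0, 0, 0.85, 0.2],
], squeeze=50)

```text
time_s: 1.02
ee_pos: [428.4, -400.6, 157.2]
tool_rot: [0.989, 0.149, -0.002, -0.003]
force: [-0.2, -0.6, 0.9]
gripper_width: 51.1
finger_force: 0.0
```

Run:
```python
from h import *
plan(); snap('wrist','w1'); print(proj('w1',[430,-402,48]),cam('w1')['position'])
crop('w1',150,100,430,310,2.8,'w1c')
```

```text
t 1.02 tcp [ 428.4 -400.6  157.2] yaw 0.2991 j7 -0.63 F [-0.22 -0.57  0.91] M [-0.013  0.003 -0.045] w 51.1 ff 0.0
[np.float64(281.29858681203336), np.float64(212.94093421705395)] [501.2843716529131, -379.2014905015573, 280.5750422190885]
```

View pics/w1.png

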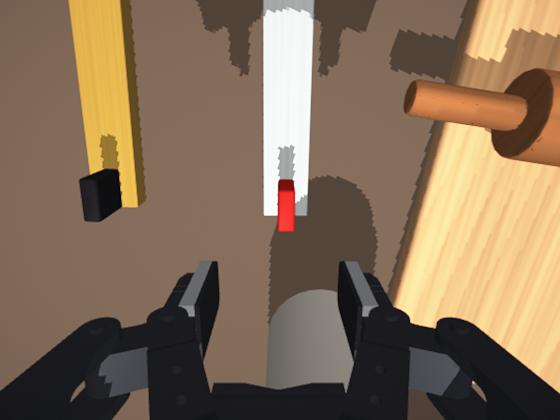

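The wrist view shows the red tab's top face at (286,211), the bar's front end along row 215 from column 264 to 307, and its far edges at (264,8) and (313,10).

Run:
```python
from h import *
t=at('w1',286.5,211,48)
L=[at('w1',*q,12) for q in((264,214),(264,10),(307,214),(313,10))]
for q in L: print(np.round(q,1))
for a,b in((0,1),(2,3)): d=L[b]-L[a]; print(np.arctan2(d[1],d[0]))
print(t); plan((t[0],t[1],35,.298),(t[0],t[1],36,.285))
```

```text
[ 414.1 -392.8   12. ]
[ 551.2 -352.3   12. ]
[ 424.1 -425.    12. ]
[ 560.8 -383.5   12. ]
0.2877040752112631
0.2950006291582846
[ 432.36162706 -404.95117777   48.        ]
t 1.07 tcp [ 428.9 -402.2  159.9] yaw 0.2977 j7 -0.63 F [-0.62 -0.59  1.51] M [0.023 0.009 0.05 ] w 51.1 ff 0.0
(np.float64(432.36162706030206), np.float64(-404.95117777057084), 35, 0.298) -> [  2.7   4.  124.9] [-0.13  0.1  -0.01]
(np.float64(432.36162706030206), np.float64(-404.95117777057084), 36, 0.285) -> [  2.7   4.  123.9] [-0.13  0.1   0.73]
```

>>> apply_moves([
  [3, 4, 60, 0, 0, 0.35, 0.2],
  [3, 4, 110, 0, 0, 0.35, 0.2],
  [3, 4, 124, 0, 0, 0.35, 0.2],
  [3, 4, 124, 0, 0, 0.35, -0.4],
  [3, 4, 124, 0, 0, 0.35, -0.8],
  [3, 4, 124, 0, 0, 0.35, -1],
  [3, 4, 124, 0, 0, 0.35, -1],
  [3, 4, 124, 0, 0, 0.35, -1],
], squeeze=60)

```text
time_s: 2.08
ee_pos: [434.7, -406.3, 38.8]
tool_rot: [0.989, 0.145, 0.001, 0.001]
force: [-2.4, 2.0, 11.3]
gripper_width: 11.0
finger_force: 59.1
```

Run:
```python
from h import *
plan((433,-404.5,110,.292))
sc=np.array([659.9,32.7]); y=-.053; u=np.array([np.cos(y),np.sin(y)])
for d,z in((240,130),(240,84),(190,84),(26,81)):
    q=sc-u*(d+75); print(d); plan((*np.round(q,1),z,y))
```

```text
t 2.08 tcp [ 434.7 -406.3   38.8] yaw 0.2917 j7 -0.661 F [-2.44  1.99 11.35] M [ 0.445  0.381 -0.016] w 11.0 ff 59.1
(433, -404.5, 110, 0.292) -> [ -1.   -2.  -71.2] [ 0.17 -0.1  -0.02]
240
t 2.08 tcp [ 434.7 -406.3   38.8] yaw 0.2917 j7 -0.661 F [-2.44  1.99 11.35] M [ 0.445  0.381 -0.016] w 11.0 ff 59.1
(np.float64(345.3), np.float64(49.4), 130, -0.053) -> [  45.6 -461.9  -92.5] [ 0.15 -0.13 19.75]
240
t 2.08 tcp [ 434.7 -406.3   38.8] yaw 0.2917 j7 -0.661 F [-2.44  1.99 11.35] M [ 0.445  0.381 -0.016] w 11.0 ff 59.1
(np.float64(345.3), np.float64(49.4), 84, -0.053) -> [  45.5 -462.   -46.5] [ 0.15 -0.13 19.75]
190
t 2.08 tcp [ 434.7 -406.3   38.8] yaw 0.2917 j7 -0.661 F [-2.44  1.99 11.35] M [ 0.445  0.381 -0.016] w 11.0 ff 59.1
(np.float64(395.3), np.float64(46.7), 84, -0.053) -> [  92.6 -445.   -46.3] [ 0.15 -0.13 19.75]
26
t 2.08 tcp [ 434.7 -406.3   38.8] yaw 0.2917 j7 -0.661 F [-2.44  1.99 11.35] M [ 0.445  0.381 -0.016] w 11.0 ff 59.1
(np.float64(559.0), np.float64(38.1), 81, -0.053) -> [ 246.9 -389.7  -42.9] [ 0.15 -0.13 19.75]
```

>>> apply_moves([
  [0, 0, -20, 0, 0, 0, -1],
  [0, 0, -60, 0, 0, 0, -1],
  [0, 0, -90, 0, 0, 0, -1],
  [0, 0, -90, 0, 0, 0, -1],
])

```text
time_s: 2.58
ee_pos: [434.8, -406.2, 130.2]
tool_rot: [0.989, 0.145, 0.002, 0.002]
force: [-0.2, 0.3, -3.9]
gripper_width: 11.3
finger_force: 58.8
```

Run:
```python
from h import *
sc=np.array([659.9,32.7]); y=-.053; u=np.array([np.cos(y),np.sin(y)])
for d,z in((150,130),(125,130)):
    q=sc-u*(d+75); print(d); plan((*np.round(q,1),z,y))
snap('wrist','w2'); i=cv2.imread('pics/w2.png')
r=cv2.inRange(i,(0,0,120),(80,80,255)); print(cv2.boundingRect(r))
```

```text
150
t 2.58 tcp [ 434.8 -406.2  130.2] yaw 0.2918 j7 -0.643 F [-0.18  0.3  -3.87] M [-0.106  0.182 -0.037] w 11.3 ff 58.8
(np.float64(435.2), np.float64(44.6), 130, -0.053) -> [ 130.1 -431.7   -1.4] [ 0.23 -0.2  19.76]
125
t 2.58 tcp [ 434.8 -406.2  130.2] yaw 0.2918 j7 -0.643 F [-0.18  0.3  -3.87] M [-0.106  0.182 -0.037] w 11.3 ff 58.8
(np.float64(460.2), np.float64(43.3), 130, -0.053) -> [ 153.7 -423.2   -1.3] [ 0.23 -0.2  19.76]
(263, 74, 297, 278)
```

>>> apply_moves([
  [14, -54, -10, 0, 0, 2, -1],
  [32, -108, -10, 0, 0, 5, -1],
  [50, -162, -10, 0, 0, 8, -1],
  [68, -216, -10, 0, 0, 11, -1],
  [85, -270, -10, 0, 0, 14, -1],
  [103, -324, -10, 0, 0, 17, -1],
  [118, -382, -10, 0, 0, 19.8, -1],
  [130, -432, -10, 0, 0, 19.8, -1],
])

```text
time_s: 3.62
ee_pos: [433.0, 48.0, 136.1]
tool_rot: [1.0, -0.027, -0.0, 0.0]
force: [1.1, -1.5, -2.0]
gripper_width: 11.0
finger_force: 59.1
```

>>> apply_moves([
  [0, 0, 0, 0, 0, 0, -1],
  [0, 0, 0, 0, 0, 0, -1],
])

```text
time_s: 3.88
ee_pos: [433.5, 45.6, 136.0]
tool_rot: [1.0, -0.027, -0.0, 0.0]
force: [0.4, -0.4, -2.7]
gripper_width: 10.9
finger_force: 59.4
```

Run:
```python
from h import *
plan((435.2,44.6,130,-.053))
snap('wrist','w3')
```

```text
t 3.88 tcp [433.5  45.6 136. ] yaw -0.0535 j7 -1.889 F [ 0.45 -0.37 -2.65] M [-0.051  0.159 -0.029] w 10.9 ff 59.4
(435.2, 44.6, 130, -0.053) -> [1.7 0.9 6. ] [ 0.02  0.05 -0.03]
```

View pics/w3.png

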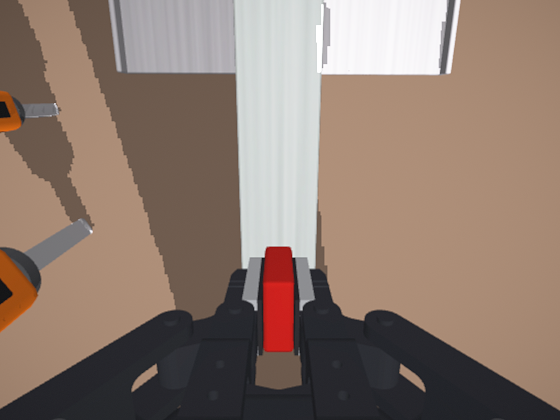

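The wrist view shows the bar gripped straight. The plate's front edge runs along row 72 from column 119 to 451, and the bar sits centred over it at columns 237 to 320.

Run:
```python
from h import *
a=at('w3',120,72,46);b=at('w3',451,73,46);print(a,b,(a+b)/2,np.arctan2(-(a-b)[0],(a-b)[1]))
for q in((237,5),(320,5),(240,200),(317,200)): print(at('w3',*q,136-39+12))
```

```text
[527.68643542 128.45695603  46.        ] [517.34136872 -55.08128997  46.        ] [522.51390207  36.68783303  46.        ] -0.056305061376835386
[543.04544478  55.03763171 109.        ]
[541.39140567  24.17741107 109.        ]
[467.83293355  60.2782547  109.        ]
[466.05326227  26.92862269 109.        ]
```

>>> apply_moves([
  [27, 2, 0, 0, 0, 0, -1],
  [27, 2, 25, 0, 0, 0, -1],
  [27, 2, 44, 0, 0, 0, -1],
  [27, 2, 48, 0, 0, 0, -1],
  [27, 2, 48, 0, 0, 0, -1],
])

```text
time_s: 4.55
ee_pos: [460.8, 41.9, 88.5]
tool_rot: [1.0, -0.027, -0.0, 0.0]
force: [-0.6, 0.2, -2.9]
gripper_width: 11.0
finger_force: 59.4
```

>>> apply_moves([
  [0, 0, 1, 0, 0, 0, -1],
  [0, 0, 2, 0, 0, 0, -1],
  [0, 0, 2, 0, 0, 0, -1],
])

```text
time_s: 4.92
ee_pos: [460.8, 42.5, 86.5]
tool_rot: [1.0, -0.027, 0.0, -0.0]
force: [0.8, 0.3, -3.1]
gripper_width: 11.0
finger_force: 59.4
```

>>> apply_moves([
  [0, 0, 1, 0, 0, 0, -1],
  [0, 0, 2, 0, 0, 0, -1],
  [0, 0, 2, 0, 0, 0, -1],
])

```text
time_s: 5.3
ee_pos: [460.7, 42.5, 84.3]
tool_rot: [1.0, -0.027, -0.0, -0.0]
force: [-0.8, -1.6, -1.5]
gripper_width: 11.2
finger_force: 59.6
```

>>> apply_moves([
  [0, 0, 0.8, 0, 0, 0, -1],
  [15, 0, 0.8, 0, 0, 0, -1],
  [35, 0, 0.8, 0, 0, 0, -1],
  [55, 0, 0.8, 0, 0, 0, -1],
  [75, 0, 0.8, 0, 0, 0, -1],
  [90, 0, 0.8, 0, 0, 0, -1],
  [96, 0, 0.8, 0, 0, 0, -1],
  [96, 0, 0.8, 0, 0, 0, -1],
])

```text
time_s: 6.3
ee_pos: [557.4, 37.4, 83.8]
tool_rot: [1.0, -0.027, 0.001, -0.0]
force: [2.3, 0.2, 2.2]
gripper_width: 10.8
finger_force: 60.3
```

Run:
```python
from h import *
plan(); snap('wrist','w4');
```

```text
t 6.3 tcp [557.4  37.4  83.8] yaw -0.0538 j7 -1.877 F [2.34 0.23 2.18] M [ 0.057 -0.399 -0.003] w 10.8 ff 60.3
```

View pics/w4.png

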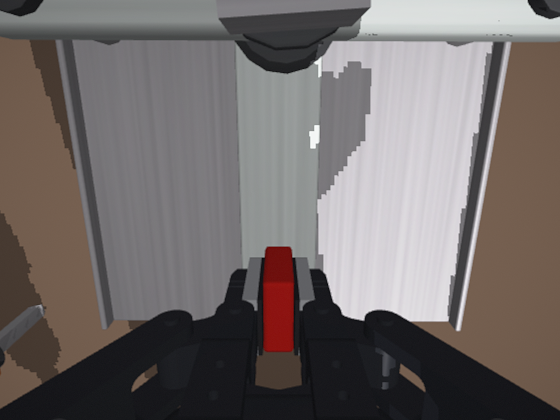

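The bar (columns 236–321) lies under the foot (columns 246–322), well centred. I'll release it, lift, and swing over to the stand with the turn needed for later screwing range.

>>> apply_moves([
  [0, 0, 0, 0, 0, 0, -0.5],
  [0, 0, 0, 0, 0, 0, -0.1],
  [0, 0, 0, 0, 0, 0, 0.1],
  [0, 0, -20, 0, 0, 0, 0.2],
  [0, 0, -70, 0, 0, 0, 0.2],
  [0, 0, -130, 0, 0, 0, 0.2],
  [0, 0, -185, 0, 0, 0, 0.2],
])

```text
time_s: 7.22
ee_pos: [556.4, 37.3, 270.6]
tool_rot: [1.0, -0.027, 0.0, -0.0]
force: [-0.2, 0.4, -0.6]
gripper_width: 51.1
finger_force: 0.0
```

>>> apply_moves([
  [-5, -25, 0, 0, 0, -10.6, 0.2],
  [-15, -55, 0, 0, 0, -21.2, 0.2],
  [-25, -85, 0, 0, 0, -31.8, 0.2],
  [-35, -115, 0, 0, 0, -42.4, 0.2],
  [-45, -145, 0, 0, 0, -53, 0.2],
  [-55, -175, 0, 0, 0, -63.6, 0.2],
  [-65, -205, 0, 0, 0, -74.2, 0.2],
  [-75, -235, 0, 0, 0, -84.8, 0.2],
])

```text
time_s: 8.22
ee_pos: [493.9, 276.8, 268.5]
tool_rot: [0.754, 0.656, -0.0, 0.0]
force: [0.0, -0.3, -0.4]
gripper_width: 50.9
finger_force: 0.0
```

>>> apply_moves([
  [0, 0, 0, 0, 0, -10.6, 0.2],
  [0, 0, 0, 0, 0, -21.2, 0.2],
  [0, 0, 0, 0, 0, -31.8, 0.2],
  [0, 0, 0, 0, 0, -42.4, 0.2],
  [0, 0, 0, 0, 0, -53, 0.2],
  [0, 0, 0, 0, 0, -63.6, 0.2],
  [0, 0, 0, 0, 0, -74.2, 0.2],
  [0, 0, 0, 0, 0, -84.8, 0.2],
])

```text
time_s: 9.22
ee_pos: [494.3, 275.9, 268.4]
tool_rot: [0.114, 0.993, -0.0, -0.0]
force: [-0.2, 0.1, 0.0]
gripper_width: 51.2
finger_force: 0.0
```

Run:
```python
from h import *
plan((489,287,270,3.34));
```

```text
t 9.22 tcp [494.3 275.9 268.4] yaw 2.9124 j7 0.482 F [-0.22  0.07  0.02] M [-0.047 -0.026  0.006] w 51.2 ff 0.0
(489, 287, 270, 3.34) -> [ 7.7  9.7 -1.6] [-1.00e-02 -0.00e+00 -2.45e+01]
```

>>> apply_moves([
  [4, 5, 0, 0, 0, -10.6, 0.2],
  [8, 10, 0, 0, 0, -20, 0.2],
  [8, 10, 0, 0, 0, -24.5, 0.2],
  [8, 10, 0, 0, 0, -24.5, 0.2],
])

```text
time_s: 9.72
ee_pos: [488.9, 287.4, 268.3]
tool_rot: [-0.096, 0.995, 0.0, -0.0]
force: [0.1, -0.0, -0.9]
gripper_width: 51.4
finger_force: 0.0
```

Run:
```python
from h import *
plan(); snap('wrist','w5'); print(proj('w5',[489,287,156])); crop('w5',180,130,380,280,4,'w5c')
```

```text
t 9.72 tcp [488.9 287.4 268.3] yaw -2.9499 j7 0.837 F [ 0.13 -0.02 -0.93] M [-0.027 -0.029 -0.026] w 51.4 ff 0.0
[np.float64(277.4817217403705), np.float64(211.03385911673655)]
```

View pics/w5c.png

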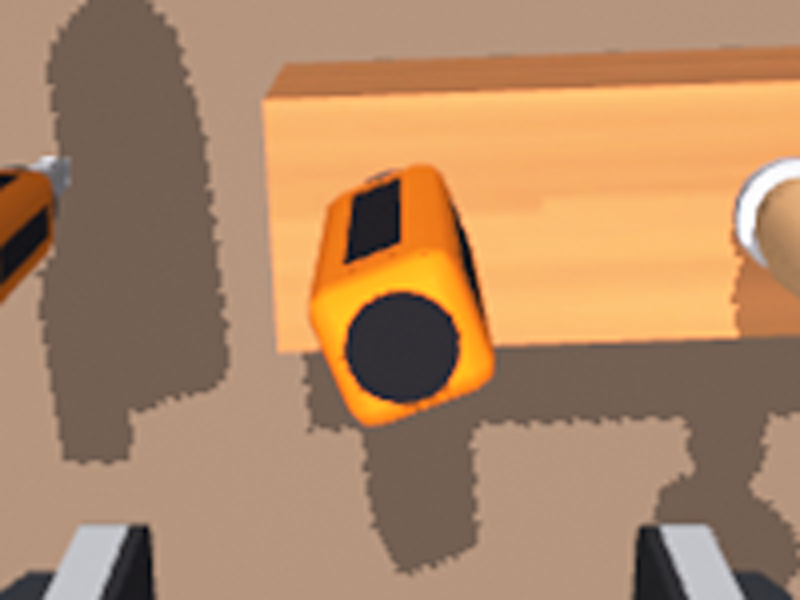

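The crop shows the driver handle's top disc at (402,347) in the crop. Its bottom edge runs from about (370,427) to (493,375), so it is turned about 22° to the tool.

Run:
```python
from h import *
f=lambda x,y,z:at('w5',180+(x+.5)/4-.5,130+(y+.5)/4-.5,z)
t=f(402,347,156); print(t)
for a,b in(((372,424),(486,379)),((316,312),(362,415)),((440,265),(488,358))):
    d=f(*b,155)-f(*a,155); print('ang',np.arctan2(d[1],d[0])%(np.pi/2),np.linalg.norm(d))
# base of handle/stand: stand corners
for q in((265,99),(278,352)): print(f(*q,66))
a=f(265,99,66);b=f(278,352,66);print((a+b)/2)
```

```text
[492.44132822 289.5231185  156.        ]
ang 0.5906720656727722 21.601522220282202
ang 0.5822927315658961 20.44366552211363
ang 0.6621031383151913 18.72825793433773
[469.42283811 254.03553307  66.        ]
[528.30145366 267.0214402   66.        ]
[498.86214589 260.52848664  66.        ]
```

Run:
```python
from h import *
plan((492.4,289.6,180,3.742),(492.4,289.6,124,3.742));
```

```text
t 9.78 tcp [488.9 287.4 268.4] yaw -2.9513 j7 0.836 F [-0.17  0.15  0.13] M [ 0.005 -0.019  0.003] w 51.0 ff 0.0
(492.4, 289.6, 180, 3.742) -> [-3.9  1.5 88.4] [ 1.00e-02 -2.00e-02 -2.35e+01]
(492.4, 289.6, 124, 3.742) -> [ -3.9   1.5 144.4] [ 1.00e-02 -2.00e-02 -2.35e+01]
```

>>> apply_moves([
  [-4, 1.5, 0, 0, 0, -10.5, 0.2],
  [-4, 1.5, 30, 0, 0, -21, 0.2],
  [-4, 1.5, 80, 0, 0, -23.5, 0.2],
  [-4, 1.5, 125, 0, 0, -23.5, 0.2],
  [-4, 1.5, 144, 0, 0, -23.5, 0.2],
  [-4, 1.5, 144, 0, 0, -23.5, 0.0],
  [-4, 1.5, 144, 0, 0, -23.5, -0.4],
  [-4, 1.5, 144, 0, 0, -23.5, -0.8],
], squeeze=60)

```text
time_s: 10.78
ee_pos: [493.3, 290.5, 126.2]
tool_rot: [-0.297, 0.955, 0.0, 0.001]
force: [-1.4, 0.6, 9.6]
gripper_width: 27.4
finger_force: 59.4
```

>>> apply_moves([
  [0, 0, 0, 0, 0, 0, -1],
  [0, 0, 0, 0, 0, 0, -1],
  [0, 0, 0, 0, 0, 0, -1],
])

```text
time_s: 11.15
ee_pos: [493.2, 290.5, 126.2]
tool_rot: [-0.297, 0.955, 0.0, 0.001]
force: [-0.5, 0.5, 9.8]
gripper_width: 27.1
finger_force: 59.4
```

Run:
```python
from h import *
plan(); snap('top','t2');
```

```text
t 11.15 tcp [493.2 290.5 126.2] yaw -2.5393 j7 1.072 F [-0.51  0.55  9.84] M [0.058 0.285 0.01 ] w 27.1 ff 59.4
```

>>> apply_moves([
  [0, 0, -30, 0, 0, 0, -1],
  [0, 0, -70, 0, 0, 0, -1],
  [0, 0, -110, 0, 0, 0, -1],
  [0, 0, -150, 0, 0, 0, -1],
  [0, 0, -165, 0, 0, 0, -1],
  [0, 0, -165, 0, 0, 0, -1],
])

```text
time_s: 11.95
ee_pos: [492.8, 289.7, 290.0]
tool_rot: [-0.296, 0.955, -0.0, 0.001]
force: [0.5, -0.4, -2.5]
gripper_width: 27.3
finger_force: 59.1
```

Run:
```python
from h import *
plan((655.8,32,285,3.089))
```

```text
t 11.95 tcp [492.8 289.7 290. ] yaw -2.5396 j7 1.214 F [ 0.49 -0.36 -2.53] M [-0.039  0.004 -0.004] w 27.3 ff 59.1
(655.8, 32, 285, 3.089) -> [  11.6 -304.7    5.2] [-2.000e-02  8.000e-02  3.751e+01]
```

>>> apply_moves([
  [1, -40, 0, 0, 0, 5, -1],
  [2, -85, 0, 0, 0, 10, -1],
  [3, -130, 0, 0, 0, 16, -1],
  [4, -175, 0, 0, 0, 22, -1],
  [5, -220, 0, 0, 0, 28, -1],
  [6, -260, 0, 0, 0, 33, -1],
  [8, -290, 2, 0, 0, 37.5, -1],
  [8, -307, 5, 0, 0, 37.5, -1],
])

```text
time_s: 12.95
ee_pos: [660.3, 31.1, 283.3]
tool_rot: [0.027, 1.0, -0.0, -0.001]
force: [-0.2, 0.3, -0.4]
gripper_width: 27.4
finger_force: 59.2
```

>>> apply_moves([
  [0, 0, 5, 0, 0, 0, -1],
  [0, 0, 5, 0, 0, 0, -1],
])

```text
time_s: 13.2
ee_pos: [659.2, 33.9, 279.0]
tool_rot: [0.025, 1.0, 0.0, -0.001]
force: [0.9, 0.9, -1.4]
gripper_width: 27.4
finger_force: 59.2
```

Run:
```python
from h import *
plan(); s=manip.sense(); p=s['ee_pos'];snap('wrist','w6'); snap('scene','s6')
r=R.from_quat(s['tool_rot']); tip=p+r.apply([0,0,120.2]); print(tip,proj('w6',tip),proj('w6',[660,32,134]))
crop('w6',210,130,350,270,4.2,'w6c')
```

```text
t 13.2 tcp [659.2  33.9 279. ] yaw 3.0924 j7 1.1 F [ 0.88  0.87 -1.36] M [ 0.067 -0.049  0.018] w 27.4 ff 59.2
[659.05182472  33.99393865 158.75277471] [np.float64(277.80825000862626), np.float64(207.60796724756315)] [np.float64(275.2669905535183), np.float64(199.6522622028248)]
```

View pics/w6c.png

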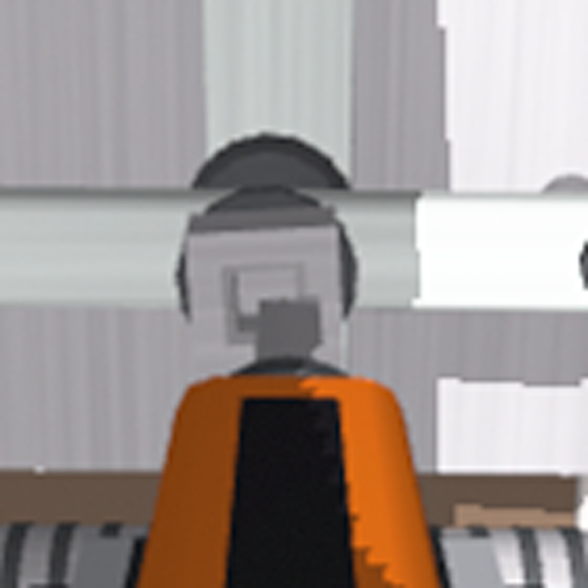

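The crop shows the tip end of the shank centred at (291,300). The recess (chamfer outer 225–307 by 265–345) is centred at about (266,305), so the tip is a few mm off. The head's front edge runs from (188,235) to (342,228). I've now used all ten picture views, so from here I'll measure with code.

Run:
```python
from h import *
f=lambda x,y,z:at('w6',210+(x+.5)/4.2-.5,130+(y+.5)/4.2-.5,z)
print('recess',f(266,305,134)); 
d=f(342,228,134)-f(188,235,134); print('head edge',np.linalg.norm(d),np.arctan2(-d[0],d[1]))
d=f(307,265,134)-f(225,266,134); print('rec edge',np.linalg.norm(d),np.arctan2(-d[0],d[1]))
d=f(225,345,134)-f(225,266,134); print('rec left',np.linalg.norm(d))
g=cv2.cvtColor(cv2.imread('pics/w6.png'),cv2.COLOR_BGR2GRAY)
print(g[180:222,252:294:1][:, ::1][::2])
# head front edge subpixel
pts=[]
for u in range(257,290):
    c=g[178:190,u].astype(float); k=np.argmax(np.diff(c)); pts.append((u,178+k+.5,np.diff(c).max()))
print(pts[::4])
```

```text
recess [661.98851286  30.10116911 134.        ]
head edge 28.04659423735123 -0.002875348616328348
rec edge 15.017964992149928 -0.036863924543762236
rec left 15.167376842278038
[[184 186 179 164 157 160 131  81  78  83  86  85  88  91  91  91  91  92
   93  93  95  95  97  97  97  97  98  99 100  99 101 102 102 101 100  99
   95 119 164 182 179 179]
 [193 195 167 114  95  98  99 100 101  99 100  99 100  99 100 100 100  99
   99  99  99  99  98  98  98  98  98  98  97  98  97  98  98  97  97  96
   94 101 132 177 197 194]
 [193 187 144  91  95  95  95  94  95  94  93  94  92  94  94  99 105 106
  105 112 119 118 118 118 126 132 132 131 139 146 145 146 147 147 150 150
  153 156 116  86 161 193]
 [192 170 147 153 154 154 154 156 158 158 163 165 165 166 166 166 165 165
  165 164 165 165 164 165 164 165 164 164 164 163 163 163 163 163 163 163
  163 167 128  57 113 173]
 [186 141 135 162 160 160 160 160 160 160 158 158 157 158 157 157 157 157
  157 156 156 156 156 157 157 156 156 155 156 156 156 155 155 155 155 155
  156 159 128  75  59 113]
 [168 107 130 157 155 155 155 155 155 155 155 155
[... 2448 characters left out ...]
63 146 116  87  54  37  40
   42  43  45  51  53  57  60  61  64  63  78  96  92  82  72  67  65  65
   62  63  81 114 135 152]
 [162 160 161 165 152 136 130 108  91  81  80  87  82  76  78  79  78  77
   80  80  81  80  80  82  81  80  81  80  80  78  98 120 127 128 123 122
  122 121 120 119 119 128]]
[(257, np.float64(185.5), np.float64(36.0)), (261, np.float64(184.5), np.float64(37.0)), (265, np.float64(184.5), np.float64(52.0)), (269, np.float64(184.5), np.float64(43.0)), (273, np.float64(184.5), np.float64(36.0)), (277, np.float64(183.5), np.float64(37.0)), (281, np.float64(183.5), np.float64(53.0)), (285, np.float64(183.5), np.float64(47.0)), (289, np.float64(183.5), np.float64(39.0))]
```

Run:
```python
from h import *
r0=tgt(0,0,0,3.0924)[1]
tip=np.array([659.05,33.99,158.75])
e=tip+np.array([-5,.25,4]); print('edge pred',proj('w6',e))
o=at('w6',278.4,201.4,e[2]); print('tip corr',o-e)
rec=at('w6',272.7,202,134); print('rec',rec)
g=cv2.GaussianBlur(cv2.cvtColor(cv2.imread('pics/w6.png'),cv2.COLOR_BGR2GRAY),(1,1),0).astype(float)
def vcross(u,a,b,lv):  # row of crossing
    c=g[a:b,u]; k=np.where((c[:-1]-lv)*(c[1:]-lv)<0)[0]; return [a+i+(lv-c[i])/(c[i+1]-c[i]) for i in k]
print([np.round(vcross(u,180,188,125)[-1:],2).tolist() for u in range(256,290,3)])
print([np.round(vcross(u,197,204,128)[:1],2).tolist() for u in range(272,286)])
P=[(u,vcross(u,180,188,130)[-1]) for u in range(257,268)]
```

```text
edge pred [np.float64(277.8124500289611), np.float64(202.3524679515014)]
tip corr [-0.66430557  0.43969952  0.        ]
rec [661.78721071  29.91599978 134.        ]
[[185.19], [184.97], [184.71], [184.6], [184.44], [184.33], [184.19], [183.81], [183.7], [183.6], [183.44], [183.21]]
[[200.85], [200.88], [200.86], [], [200.79], [200.54], [200.81], [201.07], [200.86], [200.31], [200.41], [200.65], [200.65], [201.12]]
```

>>> apply_moves([
  [-1.8, -2.2, 5, 0, 0, -1.5, -1],
  [-3.6, -4.3, 10, 0, 0, -3, -1],
  [-3.6, -4.3, 17, 0, 0, -3, -1],
  [-3.6, -4.3, 17, 0, 0, -3, -1],
  [-3.6, -4.3, 17, 0, 0, -3, -1],
])

```text
time_s: 13.92
ee_pos: [663.3, 28.0, 262.6]
tool_rot: [-0.0, 1.0, 0.0, -0.0]
force: [-0.3, 0.5, -2.0]
gripper_width: 27.6
finger_force: 59.3
```

Run:
```python
from h import *
plan(); s=manip.sense(); p=s['ee_pos'];snap('wrist','w7')
r=R.from_quat(s['tool_rot']); tip=p+r.apply([0,0,120.2]); e=p+r.apply([5,0,116.2])
print('tip',tip,'edge',proj('w7',e),'rec',proj('w7',[661.8,29.9,134]))
g=cv2.cvtColor(cv2.imread('pics/w7.png'),cv2.COLOR_BGR2GRAY)
np.set_printoptions(linewidth=250)
print(g[174:216,256:300])
```

```text
t 13.93 tcp [663.3  28.  262.6] yaw -3.1413 j7 1.146 F [-0.3   0.46 -2.02] M [-0.007  0.012  0.016] w 27.6 ff 59.3
tip [663.29195539  27.96976419 142.35600716] edge [np.float64(277.8328212403354), np.float64(202.336566475598)] rec [np.float64(280.47761814565564), np.float64(202.28252574434106)]
[[127 126 124 ...  86  80  71]
 [148 146 145 ... 112 109 105]
 [165 163 162 ... 122 122 120]
 ...
 [157 158 159 ... 164 164 164]
 [158 158 160 ... 162 162 162]
 [157 160 160 ... 161 160 160]]
```

Run:
```python
from h import *
import sys
np.set_printoptions(linewidth=250,threshold=sys.maxsize)
g=cv2.cvtColor(cv2.imread('pics/w7.png'),cv2.COLOR_BGR2GRAY)
print('cols 258-301');
for v in range(182,218): print(v,' '.join(f'{x:3d}' for x in g[v,258:302]))
```

```text
cols 258-301
182 190 191 195 162 105  95  97  96  96  96  96  96  96  95  96  96  95  96  96  96  96  96  96  96  96  96  96  96  96  96  96  94  95  95  96  96  95  95  95  94  92 122 174 196
183 190 192 172 130 106 105 105 104 105 105 105 105 105 104 105 105 105 105 105 105 105 105 104 104 104 105 105 106 105 105 112 118 118 118 117 117 117 118 118 118 116 124 140 172
184 190 193 146 113 147 147 147 147 148 147 147 147 148 147 147 148 148 148 148 148 148 147 148 148 148 148 148 148 148 148 150 154 154 153 154 154 153 153 153 154 153 153 132 158
185 190 182 123 120 166 163 163 163 163 163 162 163 163 164 164 164 164 164 164 163 164 164 164 163 164 164 164 164 164 164 164 164 164 164 164 164 164 164 164 164 165 166 128 147
186 196 161  85 124 164 161 161 161 160 160 161 160 161 161 161 160 161 161 160 161 160 161 161 161 161 161 161 162 161 161 160 161 161 161 161 162 161 161 162 161 162 164 120 106
187 201 156  68 122 159 157 157 156 157 156 156 156 157 157 157 156 157 156 156 156 156 156 156 155 156 157 156 156 157 157 157 157 156 157 156 157 156 157 156 157 157 160 121  92
188 190
[... 4692 characters left out ...]
 161 164 165 164 163 164 164 166 143 103  95  97  93  88  86  82  83  88  92  92  96 101 100  97 115 151 165 164 163 163 164 163 163 164 163 162 162 162 159 158
215 160 161 160 158 160 160 160 161 161 161 164 167 137  87  76  70  65  62  59  56  56  60  62  61  73  83  84  89 114 151 165 163 162 161 160 160 160 160 161 161 160 160 158 158
216 160 162 161 158 157 158 158 159 161 163 149 119  88  55  50  44  43  44  45  46  46  44  44  56  68  71  70  74  87 110 137 156 162 161 159 159 159 159 159 158 159 158 157 159
217 160 162 161 158 157 158 159 162 147 117  89  54  39  41  43  43  44  46  45  47  46  45  42  60  73  70  69  68  66  69  85 109 134 154 160 158 158 158 157 157 157 158 157 158
```

>>> apply_moves([
  [0.9, 1.7, 0, 0, 0, 0, -1],
  [0.9, 1.7, 4, 0, 0, 0, -1],
  [0.9, 1.7, 8, 0, 0, 0, -1],
  [0.9, 1.7, 12, 0, 0, 0, -1],
  [0.9, 1.7, 12, 0, 0, 0, -1],
])

```text
time_s: 14.6
ee_pos: [662.4, 29.5, 250.1]
tool_rot: [-0.0, 1.0, 0.0, -0.0]
force: [1.5, 0.1, -2.9]
gripper_width: 27.3
finger_force: 59.1
```

Run:
```python
from h import *
plan()
```

```text
t 14.6 tcp [662.4  29.5 250.1] yaw -3.1413 j7 1.138 F [ 1.46  0.09 -2.87] M [-0.054 -0.237  0.037] w 27.3 ff 59.1
```

>>> apply_moves([
  [-0.3, 0, 2, 0, 0, 0, -1],
  [-0.3, 0, 4, 0, 0, 0, -1],
  [-0.3, 0, 6, 0, 0, 0, -1],
  [-0.3, 0, 7, 0, 0, 0, -1],
  [-0.3, 0, 7, 0, 0, 0, -1],
])

```text
time_s: 15.22
ee_pos: [662.7, 29.5, 243.4]
tool_rot: [-0.0, 1.0, 0.0, -0.0]
force: [-0.6, -0.4, -1.9]
gripper_width: 27.5
finger_force: 59.1
```

Run:
```python
from h import *
plan()
```

```text
t 15.22 tcp [662.7  29.5 243.4] yaw -3.1412 j7 1.134 F [-0.64 -0.41 -1.91] M [ 0.033 -0.075 -0.051] w 27.5 ff 59.1
```

>>> apply_moves([
  [0.1, 0, 0.2, 0, 0, 6, -1],
  [0.1, -0.1, 0.4, 0, 0, 12, -1],
  [0.2, -0.2, 0.6, 0, 0, 18, -1],
  [0.2, -0.3, 0.8, 0, 0, 24, -1],
  [0.3, -0.4, 1.0, 0, 0, 30, -1],
  [0.4, -0.45, 1.2, 0, 0, 36, -1],
])

```text
time_s: 15.98
ee_pos: [662.4, 28.6, 242.4]
tool_rot: [0.311, 0.951, -0.0, 0.0]
force: [0.4, -1.6, -1.2]
gripper_width: 27.5
finger_force: 59.1
```

```bash
cat > q.py <<'E'
from h import *
s=manip.sense();plan(); print('tau',np.round(s['tau'][4:],4),'v7',round(s['joint_velocities'][6],3))
E
python3 q.py
```

```text
t 15.97 tcp [662.4  28.6 242.4] yaw 2.51 j7 0.563 F [ 0.45 -1.6  -1.19] M [-0.738 -0.227  0.095] w 27.5 ff 59.1
tau [-0.5283  0.0418  2.445 ] v7 -0.755
```

>>> apply_moves([
  [0.1, 0, 0.1, 0, 0, 4, -1],
])

```text
time_s: 16.1
ee_pos: [662.3, 28.6, 242.3]
tool_rot: [0.343, 0.939, -0.0, 0.0]
force: [-0.0, -2.2, -2.3]
gripper_width: 27.4
finger_force: 59.1
```

```bash
python3 q.py
```

```text
t 16.1 tcp [662.3  28.6 242.3] yaw 2.4406 j7 0.501 F [-0.01 -2.19 -2.34] M [-0.843 -0.143  0.05 ] w 27.4 ff 59.1
tau [-0.877  -0.1185  1.1392] v7 -0.491
```

>>> apply_moves([
  [0.1, 0, 0.1, 0, 0, 4, -1],
])

```text
time_s: 16.23
ee_pos: [662.3, 28.6, 242.2]
tool_rot: [0.376, 0.927, -0.0, 0.0]
force: [1.2, -2.7, -1.6]
gripper_width: 27.1
finger_force: 59.1
```

```bash
python3 q.py; python3 -c "
from h import *
for i in range(6):
    manip.snapshot('top'); s=manip.sense(); print(round(s['tau'][6],4),round(s['moment'][2],3),np.round(s['force'],1),round(s['joint_pos'][6],4))"
```

```text
t 16.23 tcp [662.3  28.6 242.2] yaw 2.3713 j7 0.438 F [ 1.24 -2.71 -1.55] M [-0.998 -0.1    0.044] w 27.1 ff 59.1
tau [-0.9347 -0.2225  1.5942] v7 -0.504
1.5771 0.059 [ 1.3 -3.4 -1.3] 0.4343
-1.6238 0.045 [ 1.2 -3.1 -1.2] 0.4387
-0.8543 0.05 [ 0.6 -3.7 -2.4] 0.4408
-0.3339 0.029 [ 0.7 -3.3 -1. ] 0.4412
-0.1144 0.044 [ 0.4 -4.4 -0.2] 0.4412
-0.0359 0.043 [ 0.5 -5.1 -0.7] 0.4409
```

```bash
cat > q.py <<'E'
from h import *
s=manip.sense();plan(); L=[[s['moment'][2],*s['force'][:2]]]
for i in range(5): manip.snapshot('wrist'); s=manip.sense(); L.append([s['moment'][2],*s['force'][:2]])
L=np.array(L); print('first',L[0].round(3),'mean',L[1:].mean(0).round(3),'each',L[:,0].round(3))
E
python3 - <<'E'
from h import *
C=np.array([660.8,29.3]); o=2.0
pos=lambda a:C-o*np.array([np.cos(a),np.sin(a)])
s=manip.sense(); p=s['ee_pos'][:2]; a=2.3713
plan((*pos(a),242.2,a))
for i in range(12):
    b=a-np.radians(8); d=pos(b)-pos(a); print(round(b,3),[round(float(d@v),2) for v in ((np.cos(a),np.sin(a)),(np.sin(a),-np.cos(a)))]); a=b
E
```

```text
t 16.52 tcp [662.2  28.7 242.2] yaw 2.375 j7 0.441 F [ 0.48 -5.08 -0.74] M [-1.472 -0.146  0.043] w 27.7 ff 59.3
(np.float64(662.2354138247882), np.float64(27.907309384103346), 242.2, 2.3713) -> [-0.6 -0.6 -0. ] [-0.02  0.03  0.21]
2.232 [0.02, -0.28]
2.092 [0.02, -0.28]
1.952 [0.02, -0.28]
1.813 [0.02, -0.28]
1.673 [0.02, -0.28]
1.534 [0.02, -0.28]
1.394 [0.02, -0.28]
1.254 [0.02, -0.28]
1.115 [0.02, -0.28]
0.975 [0.02, -0.28]
0.835 [0.02, -0.28]
0.696 [0.02, -0.28]
```

>>> apply_moves([
  [-0.6, -0.6, 0, 0, 0, 1, -1],
  [-0.6, -0.6, 0, 0, 0, 2, -1],
])

```text
time_s: 16.77
ee_pos: [662.2, 28.4, 242.1]
tool_rot: [0.391, 0.92, 0.0, -0.0]
force: [1.2, -3.5, -0.8]
gripper_width: 27.3
finger_force: 59.3
```

```bash
python3 q.py
```

```text
t 16.77 tcp [662.2  28.4 242.1] yaw 2.3382 j7 0.409 F [ 1.24 -3.51 -0.81] M [-1.062 -0.195  0.053] w 27.3 ff 59.3
first [ 0.053  1.24  -3.514] mean [ 0.065  0.947 -3.033] each [0.053 0.07  0.061 0.103 0.073 0.02 ]
```

>>> apply_moves([
  [0, -0.15, 0.15, 0, 0, 4, -1],
  [0, -0.28, 0.27, 0, 0, 8, -1],
])

```text
time_s: 17.27
ee_pos: [661.9, 28.3, 241.8]
tool_rot: [0.455, 0.891, 0.0, -0.0]
force: [1.1, -3.5, -1.8]
gripper_width: 27.2
finger_force: 59.3
```

```bash
python3 q.py
```

```text
t 17.27 tcp [661.9  28.3 241.8] yaw 2.1975 j7 0.281 F [ 1.13 -3.5  -1.84] M [-0.947 -0.136  0.05 ] w 27.2 ff 59.3
first [ 0.05   1.128 -3.498] mean [ 0.022  0.996 -3.17 ] each [ 0.05  -0.001  0.026  0.065  0.019  0.002]
```

>>> apply_moves([
  [0, -0.15, 0.15, 0, 0, 4, -1],
  [0, -0.28, 0.27, 0, 0, 8, -1],
])

```text
time_s: 17.77
ee_pos: [661.7, 28.1, 241.5]
tool_rot: [0.515, 0.857, 0.0, -0.0]
force: [0.2, -2.5, -0.4]
gripper_width: 27.3
finger_force: 59.3
```

```bash
python3 q.py
```

```text
t 17.77 tcp [661.7  28.1 241.5] yaw 2.059 j7 0.155 F [ 0.18 -2.45 -0.42] M [-0.833 -0.125  0.086] w 27.3 ff 59.3
first [ 0.086  0.178 -2.453] mean [ 0.052  0.232 -2.976] each [0.086 0.094 0.033 0.009 0.064 0.06 ]
```

```bash
sed -i 's/range(5)/range(3)/' q.py
cat >> q.py <<'E'
yaw=np.unwrap([np.pi,np.arctan2(*rot(s['tool_rot'])[[1,0],0])])[1]
open('log.txt','a').write(f"{np.pi-yaw:.4f} {L[:,0].mean():.4f} {L[0,0]:.4f}\n")
E
echo
```

>>> apply_moves([
  [-0.2, -0.2, 0.05, 0, 0, 2, -1],
  [-0.35, -0.35, 0.1, 0, 0, 4, -1],
  [-0.35, -0.42, 0.2, 0, 0, 6, -1],
  [-0.35, -0.47, 0.27, 0, 0, 8, -1],
])

```text
time_s: 18.52
ee_pos: [661.5, 27.7, 241.3]
tool_rot: [0.574, 0.819, 0.0, -0.0]
force: [0.4, -0.7, -1.4]
gripper_width: 27.0
finger_force: 59.2
```

```bash
python3 q.py
```

```text
t 18.52 tcp [661.5  27.7 241.3] yaw 1.9181 j7 0.028 F [ 0.43 -0.72 -1.41] M [-0.227 -0.153  0.001] w 27.0 ff 59.2
first [ 0.001  0.432 -0.717] mean [ 0.047  1.596 -1.043] each [0.001 0.033 0.026 0.081]
```

>>> apply_moves([
  [0, -0.07, 0.05, 0, 0, 2, -1],
  [0, -0.14, 0.1, 0, 0, 4, -1],
  [0, -0.21, 0.2, 0, 0, 6, -1],
  [0, -0.28, 0.27, 0, 0, 8, -1],
])

```text
time_s: 19.18
ee_pos: [661.2, 27.5, 241.0]
tool_rot: [0.63, 0.777, 0.0, -0.0]
force: [0.1, -0.4, -0.6]
gripper_width: 27.4
finger_force: 59.2
```

```bash
python3 q.py
```

```text
t 19.18 tcp [661.2  27.5 241. ] yaw 1.7783 j7 -0.099 F [ 0.12 -0.39 -0.61] M [ 0.074 -0.08   0.065] w 27.4 ff 59.2
first [ 0.065  0.117 -0.392] mean [0.047 0.554 0.488] each [0.065 0.039 0.078 0.025]
```

>>> apply_moves([
  [0, -0.07, 0.05, 0, 0, 2, -1],
  [0, -0.14, 0.1, 0, 0, 4, -1],
  [0, -0.21, 0.2, 0, 0, 6, -1],
  [0, -0.28, 0.27, 0, 0, 8, -1],
])

```text
time_s: 19.82
ee_pos: [660.9, 27.4, 240.7]
tool_rot: [0.683, 0.731, 0.0, -0.0]
force: [0.3, 1.5, -0.9]
gripper_width: 27.2
finger_force: 59.2
```

```bash
python3 q.py
```

```text
t 19.82 tcp [660.9  27.4 240.7] yaw 1.6387 j7 -0.227 F [ 0.27  1.45 -0.9 ] M [ 0.23  -0.043  0.053] w 27.2 ff 59.2
first [0.053 0.268 1.451] mean [0.03  0.527 0.805] each [0.053 0.031 0.049 0.011]
```

>>> apply_moves([
  [0, -0.07, 0.05, 0, 0, 2, -1],
  [0, -0.14, 0.1, 0, 0, 4, -1],
  [0, -0.21, 0.2, 0, 0, 6, -1],
  [0, -0.28, 0.27, 0, 0, 8, -1],
])

```text
time_s: 20.48
ee_pos: [660.6, 27.3, 240.4]
tool_rot: [0.732, 0.681, -0.0, -0.0]
force: [-0.4, 0.9, -0.8]
gripper_width: 27.4
finger_force: 59.3
```

```bash
python3 q.py
```

```text
t 20.48 tcp [660.6  27.3 240.4] yaw 1.499 j7 -0.354 F [-0.37  0.94 -0.84] M [0.344 0.141 0.021] w 27.4 ff 59.3
first [ 0.021 -0.366  0.938] mean [ 0.076 -0.269  1.108] each [0.021 0.051 0.149 0.027]
```

>>> apply_moves([
  [0, -0.07, 0.05, 0, 0, 2, -1],
  [0, -0.14, 0.1, 0, 0, 4, -1],
  [0, -0.21, 0.2, 0, 0, 6, -1],
  [0, -0.28, 0.27, 0, 0, 8, -1],
])

```text
time_s: 21.12
ee_pos: [660.3, 27.4, 240.2]
tool_rot: [0.778, 0.629, -0.0, -0.0]
force: [-1.8, 1.5, -0.7]
gripper_width: 27.6
finger_force: 59.3
```

```bash
python3 q.py
```

```text
t 21.12 tcp [660.3  27.4 240.2] yaw 1.3594 j7 -0.482 F [-1.85  1.47 -0.67] M [0.402 0.375 0.073] w 27.6 ff 59.3
first [ 0.073 -1.847  1.468] mean [ 0.057 -1.25   1.18 ] each [0.073 0.055 0.107 0.01 ]
```

>>> apply_moves([
  [0, -0.07, 0.05, 0, 0, 2, -1],
  [0, -0.14, 0.1, 0, 0, 4, -1],
  [0, -0.21, 0.2, 0, 0, 6, -1],
  [0, -0.28, 0.27, 0, 0, 8, -1],
])

```text
time_s: 21.78
ee_pos: [660.0, 27.5, 239.9]
tool_rot: [0.82, 0.573, -0.0, -0.0]
force: [-1.9, 1.3, -0.6]
gripper_width: 27.2
finger_force: 59.3
```

```bash
python3 q.py
```

```text
t 21.77 tcp [660.   27.5 239.9] yaw 1.2198 j7 -0.61 F [-1.93  1.31 -0.61] M [0.491 0.554 0.083] w 27.2 ff 59.3
first [ 0.083 -1.926  1.31 ] mean [ 0.058 -1.253  1.844] each [0.083 0.086 0.028 0.059]
```

```bash
cat > r.py <<'E'
from h import *
import sys
L=[]
for i in range(int(sys.argv[1])): manip.snapshot('wrist'); s=manip.sense(); L.append([s['moment'][2],*s['force'][:2]])
L=np.array(L); print('yaw turned',round(3.1416-np.arctan2(*rot(s['tool_rot'])[[1,0],0]),4),'mean',L.mean(0).round(4),'sem',round(L[:,0].std()/len(L)**.5,4),L[:,0].round(3))
E
python3 r.py 10
```

```text
yaw turned 1.9194 mean [ 0.0462 -1.7584  1.5975] sem 0.0105 [ 0.088  0.05   0.094  0.05  -0.017  0.034  0.015  0.044  0.023  0.081]
```

>>> apply_moves([
  [0, -0.07, 0.05, 0, 0, 2, -1],
  [0, -0.14, 0.1, 0, 0, 4, -1],
  [0, -0.21, 0.2, 0, 0, 6, -1],
])

```text
time_s: 22.8
ee_pos: [659.9, 27.5, 239.7]
tool_rot: [0.849, 0.529, -0.0, -0.0]
force: [-2.6, 1.7, -0.6]
gripper_width: 27.5
finger_force: 59.3
```

```bash
python3 r.py 10
```

```text
yaw turned 2.0241 mean [ 0.0423 -2.2913  1.8332] sem 0.012 [ 0.091  0.055  0.064  0.039 -0.002  0.046  0.013  0.033  0.107 -0.022]
```

>>> apply_moves([
  [0.05, -0.2, 0.05, 0, 0, 2, -1],
  [0.1, -0.4, 0.1, 0, 0, 4, -1],
  [0.14, -0.65, 0.2, 0, 0, 6, -1],
  [0.14, -0.78, 0.27, 0, 0, 8, -1],
])

```text
time_s: 23.8
ee_pos: [659.4, 27.8, 239.5]
tool_rot: [0.883, 0.469, 0.0, 0.0]
force: [0.0, 1.7, -1.1]
gripper_width: 27.3
finger_force: 59.2
```

```bash
python3 q.py
```

```text
t 23.8 tcp [659.4  27.8 239.5] yaw 0.9752 j7 -0.834 F [ 0.03  1.66 -1.09] M [0.373 0.038 0.074] w 27.3 ff 59.2
first [0.074 0.031 1.656] mean [ 0.047 -0.063  0.877] each [0.074 0.047 0.081 0.013]
```

>>> apply_moves([
  [0, -0.07, 0.05, 0, 0, 2, -1],
  [0, -0.14, 0.1, 0, 0, 4, -1],
  [0, -0.21, 0.2, 0, 0, 6, -1],
  [0, -0.28, 0.27, 0, 0, 8, -1],
])

```text
time_s: 24.45
ee_pos: [659.1, 28.1, 239.2]
tool_rot: [0.914, 0.406, 0.0, 0.0]
force: [1.0, 1.3, -0.5]
gripper_width: 27.4
finger_force: 59.2
```

```bash
python3 q.py
```

```text
t 24.45 tcp [659.1  28.1 239.2] yaw 0.8357 j7 -0.962 F [ 0.96  1.28 -0.55] M [ 0.262 -0.24   0.092] w 27.4 ff 59.2
first [0.092 0.96  1.284] mean [0.051 1.168 0.663] each [0.092 0.04  0.093 0.021]
```

>>> apply_moves([
  [0, -0.07, 0.05, 0, 0, 2, -1],
  [0, -0.14, 0.1, 0, 0, 4, -1],
  [0, -0.21, 0.2, 0, 0, 6, -1],
])

```text
time_s: 24.98
ee_pos: [658.9, 28.3, 239.0]
tool_rot: [0.934, 0.357, 0.0, -0.0]
force: [0.5, 0.9, -0.5]
gripper_width: 27.2
finger_force: 59.2
```

```bash
python3 r.py 6
```

```text
yaw turned 2.4079 mean [0.0477 1.1465 0.6269] sem 0.0134 [-0.01   0.045  0.083  0.023  0.079  0.065]
```

>>> apply_moves([
  [0, -0.07, 0.05, 0, 0, 2, -1],
  [0, -0.14, 0.1, 0, 0, 4, -1],
  [0, -0.21, 0.2, 0, 0, 6, -1],
])

```text
time_s: 25.65
ee_pos: [658.7, 28.4, 238.8]
tool_rot: [0.951, 0.308, -0.0, -0.0]
force: [1.7, 0.8, -0.8]
gripper_width: 27.2
finger_force: 59.3
```

```bash
python3 r.py 4
```

```text
yaw turned 2.5127 mean [0.0364 0.7428 0.8424] sem 0.0116 [0.065 0.024 0.005 0.052]
```

>>> apply_moves([
  [0, -0.07, 0.05, 0, 0, 2, -1],
  [0, -0.14, 0.1, 0, 0, 4, -1],
  [0, -0.21, 0.2, 0, 0, 6, -1],
])

```text
time_s: 26.22
ee_pos: [658.6, 28.6, 238.6]
tool_rot: [0.966, 0.258, 0.0, -0.0]
force: [0.5, 1.4, -0.2]
gripper_width: 27.3
finger_force: 59.3
```

```bash
python3 r.py 4
```

```text
yaw turned 2.6173 mean [0.0466 0.7665 2.0503] sem 0.0127 [0.09  0.033 0.037 0.026]
```

>>> apply_moves([
  [0, -0.07, 0.05, 0, 0, 2, -1],
  [0, -0.14, 0.1, 0, 0, 4, -1],
  [0, -0.21, 0.2, 0, 0, 6, -1],
])

```text
time_s: 26.8
ee_pos: [658.5, 28.8, 238.4]
tool_rot: [0.978, 0.207, -0.0, -0.0]
force: [1.0, 1.2, -0.5]
gripper_width: 27.8
finger_force: 59.3
```

```bash
python3 r.py 6
```

```text
yaw turned 2.722 mean [0.0429 0.7503 2.4996] sem 0.0063 [0.046 0.045 0.039 0.015 0.068 0.045]
```

>>> apply_moves([
  [0.1, -0.2, 0.05, 0, 0, 2, -1],
  [0.14, -0.46, 0.1, 0, 0, 4, -1],
  [0.14, -0.53, 0.2, 0, 0, 6, -1],
])

```text
time_s: 27.48
ee_pos: [658.4, 29.2, 238.2]
tool_rot: [0.988, 0.155, -0.0, 0.0]
force: [1.0, 1.3, -1.3]
gripper_width: 27.4
finger_force: 59.3
```

```bash
python3 r.py 4
```

```text
yaw turned 2.8269 mean [0.0314 1.2098 0.8784] sem 0.0059 [0.029 0.023 0.022 0.051]
```

>>> apply_moves([
  [0, -0.07, 0.05, 0, 0, 2, -1],
  [0, -0.14, 0.1, 0, 0, 4, -1],
  [0, -0.21, 0.2, 0, 0, 6, -1],
])

```text
time_s: 28.05
ee_pos: [658.4, 29.5, 238.0]
tool_rot: [0.995, 0.103, -0.0, -0.0]
force: [0.7, -0.3, -0.6]
gripper_width: 27.3
finger_force: 59.4
```

```bash
python3 r.py 4
```

```text
yaw turned 2.9315 mean [0.0352 1.3632 0.5443] sem 0.0056 [0.044 0.02  0.047 0.03 ]
```

>>> apply_moves([
  [0, -0.07, 0.05, 0, 0, 2, -1],
  [0, -0.14, 0.1, 0, 0, 4, -1],
  [0, -0.21, 0.2, 0, 0, 6, -1],
])

```text
time_s: 28.62
ee_pos: [658.3, 29.7, 237.8]
tool_rot: [0.999, 0.051, 0.0, -0.0]
force: [1.0, -0.1, 0.5]
gripper_width: 27.7
finger_force: 59.3
```

```bash
python3 r.py 6
```

```text
yaw turned 3.0361 mean [0.0868 0.7708 0.4308] sem 0.0113 [0.129 0.046 0.092 0.057 0.098 0.098]
```

```bash
python3 r.py 6
```

```text
yaw turned 3.0365 mean [0.0522 1.4028 0.7493] sem 0.0077 [0.083 0.038 0.027 0.058 0.041 0.067]
```

>>> apply_moves([
  [0, -0.05, 0.03, 0, 0, 1.5, -1],
  [0, -0.1, 0.1, 0, 0, 3, -1],
])

```text
time_s: 29.48
ee_pos: [658.3, 29.8, 237.7]
tool_rot: [1.0, 0.025, 0.0, -0.0]
force: [1.4, 0.6, 2.3]
gripper_width: 27.4
finger_force: 59.5
```

```bash
python3 r.py 10
```

```text
yaw turned 3.0888 mean [0.0673 1.0103 1.0822] sem 0.0112 [0.128 0.04  0.107 0.078 0.004 0.042 0.04  0.06  0.097 0.077]
```

>>> apply_moves([
  [0, -0.05, -0.5, 0, 0, 1.5, -1],
  [0, -0.1, -1, 0, 0, 3, -1],
  [0, -0.14, -1, 0, 0, 5, -1],
])

```text
time_s: 30.35
ee_pos: [658.1, 29.9, 238.0]
tool_rot: [1.0, -0.018, -0.0, -0.0]
force: [3.9, 2.1, -9.1]
gripper_width: 27.4
finger_force: 59.2
```

```bash
sed -i "s/force'\]\[:2\]/force']/" r.py; python3 r.py 12
```

```text
yaw turned 3.1761 mean [  0.0588   2.6332   1.5635 -10.3645] sem 0.0091 [ 0.09   0.049  0.074  0.101  0.028  0.057 -0.011  0.092  0.04   0.084
  0.034  0.067]
```

>>> apply_moves([
  [0, 0, 0.6, 0, 0, 1.5, -1],
  [0, -0.1, 1.2, 0, 0, 3, -1],
  [0, -0.17, 1.2, 0, 0, 5, -1],
])

```text
time_s: 31.32
ee_pos: [658.5, 30.2, 238.1]
tool_rot: [0.998, -0.062, 0.0, -0.0]
force: [0.4, 1.4, 1.4]
gripper_width: 27.4
finger_force: 60.7
```

```bash
python3 r.py 14
```

```text
yaw turned 3.2632 mean [ 0.1022 -0.4957  1.7605  5.0747] sem 0.0048 [0.077 0.124 0.123 0.12  0.092 0.085 0.12  0.088 0.107 0.097 0.088 0.083
 0.093 0.133]
```

>>> apply_moves([
  [0, 0, -0.2, 0, 0, -3, -1],
  [0, 0.05, -0.4, 0, 0, -6, -1],
  [0, 0.1, -0.5, 0, 0, -8, -1],
  [0, 0.1, -0.5, 0, 0, -8, -1],
])

```text
time_s: 32.52
ee_pos: [658.3, 29.8, 237.8]
tool_rot: [1.0, 0.009, -0.0, 0.0]
force: [0.8, 1.5, -1.3]
gripper_width: 27.0
finger_force: 60.7
```

```bash
python3 r.py 4
```

```text
yaw turned 3.1245 mean [-0.0082  0.9301  0.7671 -2.6479] sem 0.012 [ 0.02   0.001 -0.008 -0.046]
```

>>> apply_moves([
  [0, 0.05, 0, 0, 0, -1.5, -1],
  [0, 0.1, 0, 0, 0, -3, -1],
  [0, 0.1, 0, 0, 0, -3, -1],
])

```text
time_s: 33.1
ee_pos: [658.2, 29.8, 237.9]
tool_rot: [0.999, 0.035, -0.0, -0.0]
force: [0.0, -0.4, -3.1]
gripper_width: 27.5
finger_force: 60.6
```

```bash
python3 r.py 3
```

```text
yaw turned 3.0717 mean [-0.0137 -0.1888  0.5039 -1.981 ] sem 0.0099 [-0.015  0.008 -0.034]
```

>>> apply_moves([
  [0, 0.05, 0, 0, 0, -1.5, -1],
  [0, 0.1, 0, 0, 0, -2.5, -1],
  [0, 0.1, 0, 0, 0, -2.5, -1],
])

```text
time_s: 33.62
ee_pos: [658.3, 29.7, 237.9]
tool_rot: [0.998, 0.057, -0.0, -0.0]
force: [-0.5, 0.5, -1.6]
gripper_width: 27.8
finger_force: 60.6
```

```bash
python3 r.py 4
```

```text
yaw turned 3.0279 mean [ 0.0051 -0.4705  0.3349 -2.1045] sem 0.0145 [ 0.045  0.003 -0.037  0.01 ]
```

>>> apply_moves([
  [0, 0.05, 0, 0, 0, -1.3, -1],
  [0, 0.1, 0, 0, 0, -2.5, -1],
  [0, 0.1, 0, 0, 0, -2.5, -1],
])

```text
time_s: 34.2
ee_pos: [658.3, 29.7, 238.0]
tool_rot: [0.997, 0.079, -0.0, -0.0]
force: [-0.3, 0.6, -1.4]
gripper_width: 27.5
finger_force: 60.5
```

```bash
python3 r.py 4
```

```text
yaw turned 2.9843 mean [-0.003  -0.068   0.1532 -1.606 ] sem 0.008 [ 0.011  0.009 -0.002 -0.029]
```

>>> apply_moves([
  [0, 0.05, 0, 0, 0, -1.3, -1],
  [0, 0.05, 0, 0, 0, -2, -1],
  [0, 0.05, 0, 0, 0, -2, -1],
])

```text
time_s: 34.78
ee_pos: [658.3, 29.6, 238.0]
tool_rot: [0.995, 0.096, -0.0, -0.0]
force: [-0.2, 0.6, -1.4]
gripper_width: 27.3
finger_force: 60.5
```

```bash
python3 r.py 4
```

```text
yaw turned 2.9494 mean [-0.0053  0.1515  0.0655 -1.3134] sem 0.0168 [-0.048 -0.002 -0.017  0.045]
```

>>> apply_moves([
  [0, 0.05, 0, 0, 0, -1, -1],
  [0, 0.05, 0, 0, 0, -2, -1],
])

```text
time_s: 35.22
ee_pos: [658.3, 29.6, 238.0]
tool_rot: [0.993, 0.114, -0.0, -0.0]
force: [0.2, 0.7, -1.1]
gripper_width: 27.5
finger_force: 60.5
```

```bash
python3 r.py 2
```

```text
yaw turned 2.9135 mean [-0.0209 -0.1174 -0.2392 -2.153 ] sem 0.002 [-0.024 -0.018]
```

>>> apply_moves([
  [0, 0.05, 0, 0, 0, -1, -1],
  [0, 0.05, 0, 0, 0, -2, -1],
])

```text
time_s: 35.58
ee_pos: [658.3, 29.5, 238.0]
tool_rot: [0.991, 0.131, -0.0, -0.0]
force: [-0.6, 0.5, -1.3]
gripper_width: 27.6
finger_force: 60.5
```

```bash
python3 r.py 3
```

```text
yaw turned 2.8793 mean [ 0.0185 -0.2349  0.1263 -1.9894] sem 0.0031 [0.023 0.022 0.011]
```

```bash
cat > hd.py <<'E'
from h import *
import sys
def head(f,z,c=(661.5,29.7)):
    n=440;k=.1
    g=np.float32([[0,0],[n,0],[n,n],[0,n]])
    P=np.float32([proj(f,[c[0]+(a-n/2)*k,c[1]+(b-n/2)*k,z]) for a,b in g])
    H=cv2.getPerspectiveTransform(g,P)
    i=cv2.warpPerspective(cv2.cvtColor(cv2.imread(f'pics/{f}.png'),cv2.COLOR_BGR2GRAY),H,(n,n),flags=cv2.WARP_INVERSE_MAP|cv2.INTER_CUBIC)
    i=cv2.GaussianBlur(i,(0,0),6); cv2.imwrite(f'pics/{f}_r.png',i)
    l=cv2.createLineSegmentDetector(0).detect(i)[0][:,0]
    for x0,y0,x1,y1 in l:
        L=np.hypot(x1-x0,y1-y0)*k
        if L>5:
            a=np.arctan2(y1-y0,x1-x0); m=(np.array([x0+x1,y0+y1])/2-n/2)*k
            dist=abs(m@np.array([-np.sin(a),np.cos(a)]))
            print(f, 'len',round(L,1),'mod90',round((a+np.pi/4)%(np.pi/2)-np.pi/4,3),'mid',m.round(1),'dist',round(dist,1))
if __name__=='__main__':
    head('w7',134); snap('wrist','w8'); plan(); head('w8',128.3)
E
python3 hd.py
```

```text
w7 len 14.5 mod90 -0.07 mid [ -6.5 -16. ] dist 16.4
w7 len 13.4 mod90 0.023 mid [-5.3 16.3] dist 16.4
w7 len 6.8 mod90 0.468 mid [11.7 -9.7] dist 6.0
w7 len 12.9 mod90 0.007 mid [ -5.  -13.9] dist 13.8
w7 len 11.6 mod90 -0.002 mid [-4.6 14.2] dist 14.2
w7 len 5.5 mod90 -0.49 mid [ 17.1 -20.1] dist 9.7
w7 len 6.1 mod90 0.31 mid [ 13.8 -15.7] dist 8.3
t 35.77 tcp [658.3  29.5 238. ] yaw 0.2621 j7 -1.491 F [-0.79 -0.76 -1.6 ] M [ 0.021 -0.04   0.033] w 27.2 ff 60.5
w8 len 7.1 mod90 0.627 mid [ -6.3 -19.9] dist 12.4
w8 len 10.2 mod90 0.152 mid [  8.1 -14.5] dist 15.5
w8 len 7.6 mod90 -0.016 mid [  1.5 -18.7] dist 18.7
w8 len 8.7 mod90 -0.151 mid [ 8.7 17.8] dist 18.9
w8 len 5.2 mod90 0.616 mid [18.3 12.5] dist 22.2
w8 len 5.9 mod90 0.501 mid [-2.5 16. ] dist 15.2
w8 len 9.8 mod90 -0.064 mid [-17.1  14.8] dist 13.7
w8 len 10.8 mod90 -0.046 mid [ 19.9 -16.6] dist 20.6
w8 len 9.1 mod90 -0.019 mid [ 11.2 -17. ] dist 16.8
w8 len 5.7 mod90 0.194 mid [ 5.4 15.3] dist 13.9
```

```bash
cat > fit.py <<'E'
from h import *
from scipy.ndimage import map_coordinates
def fit(f,z,sgn,c0=(661.5,29.7)):
    g=cv2.GaussianBlur(cv2.cvtColor(cv2.imread(f'pics/{f}.png'),cv2.COLOR_BGR2GRAY).astype(float),(0,0),.7)
    c=cam(f); Rm=rot(c['rotation']).T; p=np.array(c['position'])
    def pj(X): q=(X-p)@Rm.T; return np.stack([c['fy']*q[:,1]/q[:,2]+c['cy'],c['fx']*q[:,0]/q[:,2]+c['cx']])
    t=np.linspace(-12,12,40); s=np.linspace(-2,12,25)
    E=[(np.c_[0*t+14,t],(1,0)),(np.c_[s,0*s+14],(0,1)),(np.c_[s,0*s-14],(0,-1))]
    res=[]
    for yaw in np.arange(-.3,.45,.01):
        a=yaw+(np.pi if sgn<0 else 0); r=np.array([[np.cos(a),-np.sin(a)],[np.sin(a),np.cos(a)]])
        for dx in np.arange(-2,2.1,.5):
            for dy in np.arange(-2,2.1,.5):
                sc=0
                for e,nrm in E:
                    v=[]
                    for o in(-.7,.7):
                        q=(e+o*np.array(nrm))@r.T+np.array(c0)+[dx,dy]
                        v.append(map_coordinates(g,pj(np.c_[q,0*q[:,0]+z]),order=1))
                    sc+=np.clip(v[0]-v[1],-10,60).mean()
                res.append((sc,yaw,dx,dy))
    res.sort(reverse=True); print(f,z,[tuple(np.round(x,2).tolist()) for x in res[:4]])
    R_=np.array(res); print([ (round(y,2),round(R_[np.isclose(R_[:,1],y),0].max(),1)) for y in np.arange(-.3,.45,.05)])
if __name__=='__main__':
    fit('w7',134,-1); fit('w8',128.3,1)
E
python3 fit.py
```

```text
w7 134 [(149.7, -0.02, 0.5, 0.0), (149.21, -0.01, 0.5, 0.0), (148.67, -0.01, 0.0, 0.0), (148.58, -0.02, 0.0, 0.0)]
[(np.float64(-0.3), np.float64(59.5)), (np.float64(-0.25), np.float64(68.9)), (np.float64(-0.2), np.float64(80.8)), (np.float64(-0.15), np.float64(98.3)), (np.float64(-0.1), np.float64(117.7)), (np.float64(-0.05), np.float64(140.3)), (np.float64(-0.0), np.float64(146.8)), (np.float64(0.05), np.float64(144.3)), (np.float64(0.1), np.float64(124.1)), (np.float64(0.15), np.float64(103.5)), (np.float64(0.2), np.float64(83.9)), (np.float64(0.25), np.float64(71.8)), (np.float64(0.3), np.float64(61.4)), (np.float64(0.35), np.float64(52.7)), (np.float64(0.4), np.float64(46.1))]
w8 128.3 [(110.25, 0.15, 0.5, 0.5), (109.92, 0.14, 0.5, 0.5), (109.51, 0.16, 0.5, 0.5), (109.09, 0.13, 0.5, 0.5)]
[(np.float64(-0.3), np.float64(29.4)), (np.float64(-0.25), np.float64(33.7)), (np.float64(-0.2), np.float64(39.9)), (np.float64(-0.15), np.float64(48.3)), (np.float64(-0.1), np.float64(56.3)), (np.float64(-0.05), np.float64(65.4)), (np.float64(-0.0), np.float64(73.4)), (np.float64(0.05), np.float64(90.9)), (np.float64(0.1), np.float64(102.6)), (np.float64(0.15), np.float64(110.2)), (np.float64(0.2), np.float64(105.2)), (np.float64(0.25), np.float64(94.7)), (np.float64(0.3), np.float64(77.1)), (np.float64(0.35), np.float64(66.5)), (np.float64(0.4), np.float64(59.1))]
```

>>> apply_moves([
  [0, 0, 0, 0, 0, 3, -1],
  [0, -0.1, 0, 0, 0, 6, -1],
  [0, -0.15, 0, 0, 0, 9, -1],
  [0, -0.2, 0, 0, 0, 12, -1],
])

```text
time_s: 36.28
ee_pos: [658.3, 29.7, 238.0]
tool_rot: [1.0, 0.025, -0.0, -0.0]
force: [1.3, 0.1, -1.6]
gripper_width: 27.6
finger_force: 60.6
```

```bash
python3 r.py 3; python3 -c "
from fit import *
snap('wrist','w9'); plan(); fit('w9',128.3,1)"
```

```text
yaw turned 3.088 mean [ 0.0236  0.589  -0.5434 -1.5456] sem 0.0093 [0.025 0.003 0.042]
t 36.48 tcp [658.3  29.8 238. ] yaw 0.0541 j7 -1.683 F [ 0.42 -0.42 -2.1 ] M [ 0.035 -0.133  0.011] w 27.3 ff 60.6
w9 128.3 [(112.33, 0.18, 0.5, 0.0), (112.19, 0.19, 0.5, 0.0), (111.2, 0.17, 0.5, 0.0), (110.63, 0.2, 0.5, 0.0)]
[(np.float64(-0.3), np.float64(31.9)), (np.float64(-0.25), np.float64(35.5)), (np.float64(-0.2), np.float64(41.4)), (np.float64(-0.15), np.float64(49.3)), (np.float64(-0.1), np.float64(56.4)), (np.float64(-0.05), np.float64(63.4)), (np.float64(-0.0), np.float64(70.9)), (np.float64(0.05), np.float64(84.0)), (np.float64(0.1), np.float64(101.4)), (np.float64(0.15), np.float64(107.4)), (np.float64(0.2), np.float64(110.6)), (np.float64(0.25), np.float64(93.5)), (np.float64(0.3), np.float64(78.8)), (np.float64(0.35), np.float64(66.3)), (np.float64(0.4), np.float64(57.7))]
```

```bash
cat > u.py <<'E'
from h import *
s=manip.sense(); print(round(s['time_s'],2),'turned',round(3.1416-np.arctan2(*rot(s['tool_rot'])[[1,0],0]),4),'Mz',round(s['moment'][2],3),np.round(s['force'],1))
E
python3 u.py
```

```text
36.48 turned 3.0875 Mz 0.011 [ 0.4 -0.4 -2.1]
```

>>> apply_moves([
  [0, -0.05, 0, 0, 0, 2, -1],
])

```text
time_s: 36.6
ee_pos: [658.3, 29.8, 238.0]
tool_rot: [1.0, 0.009, 0.0, -0.0]
force: [1.4, 0.8, -1.6]
gripper_width: 27.3
finger_force: 60.6
```

```bash
python3 u.py
```

```text
36.6 turned 3.1246 Mz 0.011 [ 1.4  0.8 -1.6]
```

>>> apply_moves([
  [0, -0.05, 0, 0, 0, 2, -1],
])

```text
time_s: 36.72
ee_pos: [658.3, 30.0, 238.0]
tool_rot: [1.0, -0.01, 0.0, -0.0]
force: [2.2, 1.7, -1.7]
gripper_width: 27.3
finger_force: 60.6
```

```bash
python3 u.py
```

```text
36.73 turned 3.1609 Mz -0.026 [ 2.2  1.7 -1.7]
```

>>> apply_moves([
  [0, -0.05, 0, 0, 0, 2, -1],
])

```text
time_s: 36.85
ee_pos: [658.3, 30.0, 238.0]
tool_rot: [1.0, -0.027, 0.0, -0.0]
force: [1.5, 1.1, -1.4]
gripper_width: 27.3
finger_force: 60.5
```

```bash
python3 u.py;python3 r.py 3
```

```text
36.85 turned 3.1958 Mz 0.033 [ 1.5  1.1 -1.4]
yaw turned 3.1936 mean [ 0.0873  1.2898  0.9896 -1.6525] sem 0.0118 [0.098 0.105 0.059]
```

>>> apply_moves([
  [0, 0.1, 0, 0, 0, -4, -1],
  [0, 0.15, 0, 0, 0, -9, -1],
  [0, 0.2, 0, 0, 0, -14, -1],
  [0, 0.25, 0, 0, 0, -18, -1],
  [0, 0.3, 0, 0, 0, -19, -1],
])

```text
time_s: 37.62
ee_pos: [658.2, 29.4, 237.9]
tool_rot: [0.99, 0.14, -0.0, -0.0]
force: [0.6, 0.1, -2.3]
gripper_width: 27.5
finger_force: 60.6
```

```bash
python3 u.py
```

```text
37.62 turned 2.8613 Mz -0.007 [ 0.6  0.1 -2.3]
```

>>> apply_moves([
  [0, 0.05, 0, 0, 0, -2, -1],
  [0, 0.05, 0, 0, 0, -2, -1],
])

```text
time_s: 37.88
ee_pos: [658.3, 29.4, 238.0]
tool_rot: [0.988, 0.157, -0.0, 0.0]
force: [1.4, -0.3, -1.4]
gripper_width: 27.5
finger_force: 60.6
```

```bash
python3 u.py;python3 r.py 2
```

```text
37.88 turned 2.827 Mz -0.042 [ 1.4 -0.3 -1.4]
yaw turned 2.8278 mean [-0.0137  1.3612 -0.0134 -1.8656] sem 0.0133 [-0.032  0.005]
```

>>> apply_moves([
  [0, 0.05, 0, 0, 0, -1.5, -1],
  [0, 0.05, 0, 0, 0, -1.5, -1],
])

```text
time_s: 38.22
ee_pos: [658.3, 29.4, 238.0]
tool_rot: [0.985, 0.17, 0.0, 0.0]
force: [0.9, -1.6, -2.5]
gripper_width: 27.3
finger_force: 60.6
```

```bash
python3 u.py;python3 r.py 2
```

```text
38.23 turned 2.8004 Mz -0.023 [ 0.9 -1.6 -2.5]
yaw turned 2.8011 mean [-0.0056  2.2678 -0.8911 -2.1052] sem 0.02 [ 0.023 -0.034]
```

>>> apply_moves([
  [0, 0.05, 0, 0, 0, -1.5, -1],
  [0, 0.05, 0, 0, 0, -1.5, -1],
])

```text
time_s: 38.58
ee_pos: [658.4, 29.3, 238.0]
tool_rot: [0.983, 0.183, 0.0, 0.0]
force: [2.0, -0.6, -2.3]
gripper_width: 27.8
finger_force: 60.6
```

```bash
python3 u.py
```

```text
38.58 turned 2.7741 Mz 0.002 [ 2.  -0.6 -2.3]
```

>>> apply_moves([
  [0, 0.05, 0, 0, 0, -1.5, -1],
  [0, 0.05, 0, 0, 0, -1.5, -1],
])

```text
time_s: 38.83
ee_pos: [658.4, 29.3, 238.0]
tool_rot: [0.981, 0.196, 0.0, 0.0]
force: [2.5, -1.9, -2.5]
gripper_width: 27.3
finger_force: 60.7
```

```bash
python3 u.py
```

```text
38.83 turned 2.748 Mz -0.07 [ 2.5 -1.9 -2.5]
```

>>> apply_moves([
  [0, 0.0, 0, 0, 0, 0, -1],
])

```text
time_s: 38.95
ee_pos: [658.4, 29.3, 238.1]
tool_rot: [0.981, 0.195, 0.0, 0.0]
force: [1.7, -1.8, -1.6]
gripper_width: 27.5
finger_force: 60.7
```

```bash
python3 u.py
```

```text
38.95 turned 2.7487 Mz -0.067 [ 1.7 -1.8 -1.6]
```

>>> apply_moves([
  [0, 0.03, 0, 0, 0, -1, -1],
  [0, 0.05, 0, 0, 0, -2, -1],
])

```text
time_s: 39.2
ee_pos: [658.4, 29.3, 238.0]
tool_rot: [0.977, 0.213, 0.0, 0.0]
force: [4.1, -2.0, -2.6]
gripper_width: 27.2
finger_force: 60.8
```

```bash
python3 u.py
```

```text
39.2 turned 2.7124 Mz -0.1 [ 4.1 -2.  -2.6]
```

>>> apply_moves([
  [0, 0.03, 0, 0, 0, -1, -1],
  [0, 0.05, 0, 0, 0, -2, -1],
])

```text
time_s: 39.45
ee_pos: [658.4, 29.2, 238.0]
tool_rot: [0.973, 0.23, 0.0, 0.0]
force: [3.1, -3.1, -1.3]
gripper_width: 27.1
finger_force: 60.9
```

```bash
python3 u.py
```

```text
39.45 turned 2.6776 Mz -0.078 [ 3.1 -3.1 -1.3]
```

>>> apply_moves([
  [0, 0.03, 0, 0, 0, -1, -1],
  [0, 0.03, 0, 0, 0, -1, -1],
])

```text
time_s: 39.7
ee_pos: [658.4, 29.2, 238.0]
tool_rot: [0.971, 0.238, 0.0, -0.0]
force: [3.6, -2.4, 0.1]
gripper_width: 27.4
finger_force: 61.0
```

```bash
python3 u.py; python3 r.py 2
```

```text
39.7 turned 2.661 Mz -0.083 [ 3.6 -2.4  0.1]
yaw turned 2.6615 mean [-0.1081  3.2066 -2.1911 -0.5392] sem 0.0155 [-0.13  -0.086]
```

>>> apply_moves([
  [0.2, 0.2, 0, 0, 0, 4, -1],
  [0.35, 0.3, 0, 0, 0, 8.5, -1],
  [0.35, 0.3, -3, 0, 0, 8.5, -1],
  [0.35, 0.3, -8, 0, 0, 8.5, -1],
  [0.35, 0.3, -15, 0, 0, 8.5, -1],
  [0.35, 0.3, -30, 0, 0, 8.5, -1],
  [0.35, 0.3, -48, 0, 0, 8.5, -1],
])

```text
time_s: 40.67
ee_pos: [658.8, 29.3, 287.3]
tool_rot: [0.986, 0.165, 0.0, -0.0]
force: [0.2, -0.2, -1.8]
gripper_width: 27.6
finger_force: 60.6
```

```bash
python3 u.py; python3 -c "
from h import *
plan((490,288.2,290,.602))"
```

```text
40.67 turned 2.8092 Mz -0.0 [ 0.2 -0.2 -1.8]
t 40.67 tcp [658.8  29.3 287.3] yaw 0.3324 j7 -1.417 F [ 0.24 -0.18 -1.82] M [ 0.021  0.002 -0.   ] w 27.6 ff 60.6
(490, 288.2, 290, 0.602) -> [ -75.1 -299.9   -2.6] [-0.000e+00 -1.000e-02 -1.545e+01]
```

>>> apply_moves([
  [-10, -40, -2, 0, 0, -2, -1],
  [-22, -88, -2, 0, 0, -5, -1],
  [-34, -136, -2, 0, 0, -8, -1],
  [-46, -184, -2, 0, 0, -11, -1],
  [-58, -230, -2, 0, 0, -14, -1],
  [-68, -270, -2, 0, 0, -15.5, -1],
  [-74, -294, -2, 0, 0, -15.5, -1],
  [-75, -300, -2, 0, 0, -15.5, -1],
])

```text
time_s: 41.68
ee_pos: [489.4, 289.9, 289.2]
tool_rot: [0.955, 0.298, 0.001, -0.0]
force: [0.5, -0.4, -1.9]
gripper_width: 27.6
finger_force: 60.6
```

>>> apply_moves([
  [0, 0, 40, 0, 0, 0, -1],
  [0, 0, 80, 0, 0, 0, -1],
  [0, 0, 88, 0, 0, 0, -1],
  [0, 0, 88, 0, 0, 0, -1],
])

```text
time_s: 42.18
ee_pos: [490.8, 288.2, 201.0]
tool_rot: [0.955, 0.296, 0.0, -0.0]
force: [1.0, 0.8, -1.4]
gripper_width: 27.4
finger_force: 60.5
```

```bash
python3 -c "
from h import *
plan((490,288.2,190,.602)); s=manip.sense(); tip=s['ee_pos']+rot(s['tool_rot'])@[2.2,0,120.2]; print(tip)
snap('wrist','w10'); print(proj('w10',tip), proj('w10',[492,289.5,66]))"
```

```text
t 42.17 tcp [490.8 288.2 201. ] yaw 0.602 j7 -1.712 F [ 0.99  0.76 -1.4 ] M [ 0.005 -0.031 -0.008] w 27.4 ff 60.5
(490, 288.2, 190, 0.602) -> [-0.7 -0.4 11. ] [ 0.   -0.03 -0.  ]
[492.65160405 289.51367842  80.77589015]
[np.float64(277.31390462669674), np.float64(207.07034811730864)] [np.float64(276.87629449948525), np.float64(202.0875941917433)]
```

>>> apply_moves([
  [-0.7, -0.4, 5, 0, 0, 0, -1],
  [-0.7, -0.4, 13, 0, 0, 0, -1],
  [-0.7, -0.4, 18, 0, 0, 0, -1],
  [-0.7, -0.4, 22, 0, 0, 0, -1],
  [-0.7, -0.4, 22, 0, 0, 0, -1],
])

```text
time_s: 42.85
ee_pos: [489.2, 288.2, 177.7]
tool_rot: [0.955, 0.297, -0.0, -0.0]
force: [-0.1, -0.1, -1.6]
gripper_width: 27.5
finger_force: 60.5
```

```bash
python3 u.py
```

```text
42.85 turned 2.539 Mz 0.026 [-0.1 -0.1 -1.6]
```

>>> apply_moves([
  [0.4, 0.2, 12, 0, 0, 0, -1],
  [0.4, 0.2, 25, 0, 0, 0, -1],
  [0.4, 0.2, 37, 0, 0, 0, -1],
  [0.4, 0.2, 46, 0, 0, 0, -1],
  [0.4, 0.2, 50, 0, 0, 0, -1],
  [0.4, 0.2, 50, 0, 0, 0, -1],
])

```text
time_s: 43.6
ee_pos: [489.8, 288.4, 127.9]
tool_rot: [0.955, 0.297, -0.0, -0.0]
force: [-0.1, 0.4, -1.7]
gripper_width: 27.1
finger_force: 60.5
```

```bash
python3 u.py
```

```text
43.6 turned 2.5391 Mz 0.019 [-0.1  0.4 -1.7]
```

>>> apply_moves([
  [0, 0, 1, 0, 0, 0, -1],
  [0, 0, 2, 0, 0, 0, -1],
  [0, 0, 2, 0, 0, 0, -1],
])

```text
time_s: 43.98
ee_pos: [489.9, 288.4, 126.2]
tool_rot: [0.955, 0.297, 0.0, -0.0]
force: [0.1, -0.8, 0.9]
gripper_width: 27.5
finger_force: 61.0
```

>>> apply_moves([
  [0, 0, 0, 0, 0, 0, -0.3],
  [0, 0, 0, 0, 0, 0, 0],
  [0, 0, 0, 0, 0, 0, 0.2],
  [0, 0, 0, 0, 0, 0, 0.3],
  [0, 0, -20, 0, 0, 0, 0.3],
  [0, 0, -60, 0, 0, 0, 0.3],
  [0, 0, -110, 0, 0, 0, 0.3],
  [0, 0, -150, 0, 0, 0, 0.3],
])

```text
time_s: 44.98
ee_pos: [489.8, 288.5, 278.0]
tool_rot: [0.955, 0.297, 0.0, -0.0]
force: [0.9, -0.2, 0.1]
gripper_width: 55.5
finger_force: 0.0
```

Run:
```python
from h import *
snap('wrist','w11'); plan((555.4,37.4,278,-.053))
i=cv2.imread('pics/w11.png'); m=cv2.inRange(i,(0,60,180),(80,190,255)); n,l,st,c=cv2.connectedComponentsWithStats(m)
print([(st[k].tolist(),c[k].round(1).tolist()) for k in range(1,n) if st[k,4]>150])
print('top pred',proj('w11',[491.8,289.4,156]),'if sunk ok; stand hole',proj('w11',[491.8,289.4,72]))
# dark disc centre
g=cv2.cvtColor(i,cv2.COLOR_BGR2GRAY); d=cv2.inRange(g,0,60); n,l,st,c=cv2.connectedComponentsWithStats(d)
print([(st[k].tolist(),c[k].round(1).tolist()) for k in range(1,n) if 80<st[k,4]<4000 and st[k,1]<300])
```

```text
t 45.02 tcp [491.  289.5 282.9] yaw 0.6027 j7 -1.677 F [0.8  0.94 6.92] M [ 0.075 -0.113  0.033] w 55.6 ff 0.0
(555.4, 37.4, 278, -0.053) -> [-89.9 244.2   4.4] [-0.09 -0.38 37.57]
[([178, 119, 29, 21, 213], [191.7, 127.7]), ([259, 144, 46, 79, 1399], [283.0, 177.3]), ([361, 202, 32, 45, 333], [376.0, 226.8]), ([305, 280, 55, 104, 1961], [330.0, 338.0])]
top pred [np.float64(277.82060263062954), np.float64(206.5068013873069)] if sunk ok; stand hole [np.float64(277.8903496262837), np.float64(180.89293152422306)]
[([0, 0, 27, 28, 164], [11.6, 12.0]), ([525, 104, 19, 14, 138], [532.9, 109.0]), ([272, 168, 14, 15, 199], [278.4, 175.3]), ([414, 206, 24, 22, 286], [424.9, 216.1]), ([354, 208, 14, 21, 141], [360.5, 217.9]), ([371, 227, 17, 16, 198], [379.3, 234.5]), ([500, 252, 40, 33, 673], [519.0, 267.9]), ([316, 286, 30, 55, 898], [329.4, 313.7]), ([299, 296, 9, 68, 252], [302.7, 329.9])]
```

>>> apply_moves([
  [-12, 35, 0, 0, 0, 5, 0.2],
  [-25, 70, 0, 0, 0, 10, 0.2],
  [-38, 105, 0, 0, 0, 15, 0.2],
  [-51, 140, 0, 0, 0, 20, 0.2],
  [-64, 175, 0, 0, 0, 26, 0.2],
  [-76, 208, 0, 0, 0, 32, 0.2],
  [-86, 234, 0, 0, 0, 37.5, 0.2],
  [-90, 244, 3, 0, 0, 37.5, 0.2],
])

```text
time_s: 46.02
ee_pos: [554.3, 34.6, 272.8]
tool_rot: [1.0, -0.027, 0.0, 0.0]
force: [0.7, -0.0, 0.4]
gripper_width: 51.3
finger_force: 0.0
```

>>> apply_moves([
  [0, 0, 30, 0, 0, 0, 0.2],
  [0, 0, 85, 0, 0, 0, 0.2],
  [0, 0, 90, 0, 0, 0, 0.2],
  [0, 0, 90, 0, 0, 0, 0.2],
])

```text
time_s: 46.52
ee_pos: [554.4, 36.8, 184.1]
tool_rot: [1.0, -0.025, 0.0, -0.0]
force: [0.3, -0.3, 0.1]
gripper_width: 51.4
finger_force: 0.0
```

Run:
```python
from h import *
plan((557.0,37.4,86,-.053))
snap('wrist','w12'); i=cv2.imread('pics/w12.png'); m=cv2.inRange(i,(0,0,120),(60,60,255)); n,l,st,c=cv2.connectedComponentsWithStats(m)
print([(st[k].tolist(),c[k].round(1).tolist()) for k in range(1,n) if st[k,4]>60])
print(proj('w12',[557.4,37.4,93]))
```

```text
t 46.52 tcp [554.4  36.8 184.1] yaw -0.0508 j7 -1.819 F [ 0.26 -0.31  0.06] M [-0.013  0.009  0.05 ] w 51.4 ff 0.0
(557.0, 37.4, 86, -0.053) -> [ 2.6 -0.7 98.1] [-0.02 -0.02  0.13]
[([268, 188, 18, 55, 934], [276.8, 215.8]), ([69, 260, 19, 16, 61], [79.1, 267.2])]
[np.float64(277.0048978307833), np.float64(219.42178658405345)]
```

>>> apply_moves([
  [2.6, -0.7, 50, 0, 0, 0.1, 0.2],
  [2.6, -0.7, 85, 0, 0, 0.1, 0.2],
  [2.6, -0.7, 97, 0, 0, 0.1, 0.2],
  [2.6, -0.7, 97, 0, 0, 0.1, 0.2],
  [2.6, -0.7, 97, 0, 0, 0.1, -0.4],
  [2.6, -0.7, 97, 0, 0, 0.1, -0.8],
  [2.6, -0.7, 97, 0, 0, 0.1, -1],
  [2.6, -0.7, 97, 0, 0, 0.1, -1],
], squeeze=40)

```text
time_s: 47.58
ee_pos: [557.1, 36.9, 87.2]
tool_rot: [1.0, -0.027, 0.001, -0.0]
force: [-3.4, 0.2, 10.2]
gripper_width: 10.9
finger_force: 39.4
```

```bash
python3 -c "
from h import *
plan()"
```

```text
t 47.58 tcp [557.1  36.9  87.2] yaw -0.0536 j7 -1.854 F [-3.35  0.22 10.22] M [-0.152  0.53   0.068] w 10.9 ff 39.4
```

>>> apply_moves([
  [0, 0, -1, 0, 0, 0, -1],
  [-5, 0, -1, 0, 0, 0, -1],
  [-10, 0, -1, 0, 0, 0, -1],
  [-15, 0, -1, 0, 0, 0, -1],
  [-20, 0, -1, 0, 0, 0, -1],
  [-25, 0, -1, 0, 0, 0, -1],
  [-30, 0, -1, 0, 0, 0, -1],
])

```text
time_s: 48.45
ee_pos: [526.5, 38.5, 87.2]
tool_rot: [1.0, -0.027, 0.0, -0.0]
force: [6.6, -0.9, 1.6]
gripper_width: 11.3
finger_force: 39.6
```

```bash
python3 u.py
```

```text
48.45 turned 3.1954 Mz -0.004 [ 6.6 -0.9  1.6]
```

Drag is about 6.6 N in total (foot plus plate), which is a light nip. I'll keep drawing the bar out.

>>> apply_moves([
  [-5, 0, 0, 0, 0, 0, -1],
  [-10, 0, 0, 0, 0, 0, -1],
  [-15, 0, 0, 0, 0, 0, -1],
  [-20, 0, 0, 0, 0, 0, -1],
  [-25, 0, 0, 0, 0, 0, -1],
  [-32, 0, 0, 0, 0, 0, -1],
  [-39, 0, 0, 0, 0, 0, -1],
  [-46, 0, 0, 0, 0, 0, -1],
])

```text
time_s: 49.45
ee_pos: [480.3, 41.0, 87.1]
tool_rot: [1.0, -0.027, 0.0, -0.0]
force: [2.8, 0.4, 3.1]
gripper_width: 11.5
finger_force: 39.9
```

>>> apply_moves([
  [-6, 0, 0, 0, 0, 0, -1],
  [-12, 0, 0, 0, 0, 0, -1],
  [-18, 0, 0, 0, 0, 0, -1],
  [-18, 0, 0, 0, 0, 0, -1],
  [-18, 0, 0, 0, 0, 0, -1],
])

```text
time_s: 50.08
ee_pos: [461.6, 42.0, 86.9]
tool_rot: [1.0, -0.027, -0.001, 0.0]
force: [-6.5, 1.0, 11.6]
gripper_width: 11.4
finger_force: 41.1
```

```bash
python3 u.py
```

```text
50.08 turned 3.1951 Mz -0.004 [-6.5  1.  11.6]
```

>>> apply_moves([
  [0, 0, -0.7, 0, 0, 0, -1],
  [0, 0, -1.4, 0, 0, 0, -1],
  [0, 0, -1.4, 0, 0, 0, -1],
])

```text
time_s: 50.45
ee_pos: [462.1, 41.9, 88.1]
tool_rot: [1.0, -0.027, -0.001, 0.0]
force: [0.2, -0.8, -3.0]
gripper_width: 11.5
finger_force: 39.2
```

```bash
python3 -c "
from h import *
plan()"
```

```text
t 50.45 tcp [462.1  41.9  88.1] yaw -0.0538 j7 -1.889 F [ 0.21 -0.79 -2.97] M [-0.022  0.191  0.038] w 11.5 ff 39.2
```

>>> apply_moves([
  [0, 0, 0.7, 0, 0, 0, -1],
  [0, 0, 0.7, 0, 0, 0, -1],
  [0, 0, 0.7, 0, 0, 0, -0.6],
  [0, 0, 0.7, 0, 0, 0, -0.3],
  [0, 0, 0.7, 0, 0, 0, 0.0],
  [0, 0, 0.7, 0, 0, 0, 0.2],
])

```text
time_s: 51.2
ee_pos: [462.7, 41.9, 87.7]
tool_rot: [1.0, -0.027, 0.0, -0.0]
force: [0.1, 0.2, -0.3]
gripper_width: 51.6
finger_force: 0.0
```

>>> apply_moves([
  [0, 0, -15, 0, 0, 0, 0.2],
  [0, 0, -50, 0, 0, 0, 0.2],
  [0, 0, -100, 0, 0, 0, 0.2],
  [0, 0, -140, 0, 0, 0, 0.2],
  [0, 0, -140, 0, 0, 0, 0.2],
])

```text
time_s: 51.82
ee_pos: [463.9, 42.1, 231.3]
tool_rot: [1.0, -0.027, 0.003, -0.0]
force: [0.3, 0.1, -0.2]
gripper_width: 51.4
finger_force: 0.0
```

Run:
```python
from h import *
plan(); snap('wrist','w13'); i=cv2.imread('pics/w13.png'); m=cv2.inRange(i,(0,0,120),(60,60,255)); n,l,st,c=cv2.connectedComponentsWithStats(m)
print([(st[k].tolist(),c[k].round(1).tolist()) for k in range(1,n) if st[k,4]>60])
print('tab top if flat',[np.round(proj('w13',[462+dx,42+dy,93]),1) for dx,dy in((-15,0),(15,0),(0,6),(0,-6))])
```

```text
t 51.83 tcp [463.9  42.1 231.3] yaw -0.0537 j7 -1.822 F [ 0.29  0.1  -0.24] M [-0.02  -0.019  0.01 ] w 51.4 ff 0.0
[([271, 181, 16, 45, 651], [278.5, 203.7])]
tab top if flat [array([279.7, 225.2]), array([277.6, 187.3]), array([270.7, 206.9]), array([286.5, 206.1])]
```

```bash
python3 -c "
from h import *
print(manip.hand_in())"
```

```text
the job is handed in; nothing more can be done
None
```

The job is handed in, but no verdict came back: the stop is set to a light nip (about 6.6 N total drag on the draw-out, foot pressure itself only inferred from screw torque), the driver is back in its hole, and the bar was released on the plate about 120 mm in front of the screw axis, at 52 of the 72 s.

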